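# Unlock, fill and relock the silver tray

### The job

Try the keys from the wooden rack in the strong tray's lock until you find the one that turns, swing the latch arm fully open with it, and set all keys back upright in the rack while you load. Lay every loose silver bar flat in the tray's channel, crosswise, the first flush against the lock housing and each further one butted flush against its neighbour with no gaps; then lock the latch arm fully home over the bars with the right key and leave all keys in the rack. Never move the latch arm by hand, and leave the file, the pliers and the pot where they are.

Things in the scene. Friction and masses are not known exactly. Their poses are not given: they have to be found in the camera images.
- tray: Fixed steel tray, 122 x 285 mm. Origin on the table under the lock's axis, z up. At y -40..40 mm the grey lock housing, 33.5 mm high. From y = 40 to 240 mm an open channel along y: floor 8 mm above the table, side rims with inner faces at x = +-49 mm, 20 mm above the table; ended by the housing at y = 40, open at +y. Bars go across it (length along tray x), side by side from y = 40 on.
- stop_face (a point): Foot of the housing's face that ends the channel, mid-width, on the channel floor; axes as the tray.
- lock_seat (a point): On the lock axis, on the floor of its well (36 mm square), 20 mm above the table: the right key's tip rests here when fully in. A hidden 13 mm tall ward in the well clears only one of the three keys, a different one from start to start. A wrong key stops with its tip about 13 mm above this point and turns nothing.
- collar_top (a point): Centre of the top of the brass collar over the well, 45 mm above the table. A 12.5 mm wide slot crosses it, for the key's wings: lower a key with its width along the slot. If the wings miss the slot, they stand on the collar and the tip stays about 9 mm above lock_seat. A wrong key's wings stay 4 mm above the collar.
- latch: Brass collar with flat steel latch arm, turning about the lock axis; origin on it, 32 mm above the table. The arm lies along its +y, 34-165 mm from the axis, 18 mm wide, 34-40 mm above the table; the slot lies along y too. Not to be pushed by the robot, only turned with a key. Stays where left (friction 0.2 N m). A seated key has up to 0.1 rad of play either way.
- latch_tip (a point): Top of the latch arm's outer end. Locked: the arm points along the tray's +y, over the channel (latch yaw = tray yaw). It opens clockwise seen from above, up to a stop at 1.4 rad, where it points to the tray's +x side, clear of the channel.
- rack: Fixed wooden key rack 200 x 56 x 30 mm, long along its x; origin at the centre of its underside. Three through slots, 41 mm along x by 15 mm along y, at x = -64, 0 and 64 mm. A key hangs upright in a slot by its wings on the rack's top, its tip 14 mm above the table, its width along the rack's x. Any key may use any slot.
- key_1: Steel key, 84 mm tall, 8 mm thick. Origin: centre of the tip; z up to the bow, x along the width, y through the thickness. From the tip up: bit 0-16 mm, up to 32 wide; wings 16-28, 52 wide; shank 28-50, 16 wide; bow 50-84, 40 wide, gripped across its 8 mm thickness. 90 g. Fits turned half round too. All three look alike but for the teeth; which one fits is not known.
- key_2: Steel key, 84 mm tall, 8 mm thick. Origin: centre of the tip; z up to the bow, x along the width, y through the thickness. From the tip up: bit 0-16 mm, up to 32 wide; wings 16-28, 52 wide; shank 28-50, 16 wide; bow 50-84, 40 wide, gripped across its 8 mm thickness. 90 g. Fits turned half round too. All three look alike but for the teeth; which one fits is not known.
- key_3: Steel key, 84 mm tall, 8 mm thick. Origin: centre of the tip; z up to the bow, x along the width, y through the thickness. From the tip up: bit 0-16 mm, up to 32 wide; wings 16-28, 52 wide; shank 28-50, 16 wide; bow 50-84, 40 wide, gripped across its 8 mm thickness. 90 g. Fits turned half round too. All three look alike but for the teeth; which one fits is not known.
- bar_1: Loose silver bar, 90 x 30 x 16 mm, 0.3 to 0.6 kg, lying on the bench; origin at the centre of its underside, x along its length, y across. Two to four of the four bars are present.
- bar_2: Loose silver bar, 90 x 30 x 16 mm, 0.3 to 0.6 kg, lying on the bench; origin at the centre of its underside, x along its length, y across. Two to four of the four bars are present.
- bar_3: Loose silver bar, 90 x 30 x 16 mm, 0.3 to 0.6 kg, lying on the bench; origin at the centre of its underside, x along its length, y across. Two to four of the four bars are present.
- bar_4: Loose silver bar, 90 x 30 x 16 mm, 0.3 to 0.6 kg, lying on the bench; origin at the centre of its underside, x along its length, y across. Two to four of the four bars are present.
- file: File with a wooden handle, 200 mm, on the right; leave alone.
- pliers: Steel pliers, 140 mm, at the back; leave alone.
- pot: White ceramic pot, 80 mm across, 70 mm tall, at the back right; leave alone.
Things that resemble listed ones, but are neither listed nor needed, are in the scene too. What is shaped like the bar_3 but purple is not meant. Leave any orange look-alike of the bar_4 alone.

How it is judged:
On the way, in this order (a step that is already met when the one before it is completed fails the run):
1. the latch arm is turned open with a key fully in the lock (angle between the y axis of latch and the y axis of tray, either way round above 1.2 rad and ((distance between key_1 and lock_seat below 0.007 m and angle between key_1's own z axis and vertical below 0.2 rad) or (distance between key_2 and lock_seat below 0.007 m and angle between key_2's own z axis and vertical below 0.2 rad) or (distance between key_3 and lock_seat below 0.007 m and angle between key_3's own z axis and vertical below 0.2 rad))), for 0.1 s.
2. the latch is open and all keys are back in the rack (angle between the y axis of latch and the y axis of tray, either way round above 1.2 rad and x of key_1 in the frame of rack between -0.085 and 0.085 m and y of key_1 in the frame of rack between -0.008 and 0.008 m and z of key_1 in the frame of rack between 0.008 and 0.02 m and angle between each of key_1, key_2, key_3's own z axis and vertical below 0.35 rad and x of key_2 in the frame of rack between -0.085 and 0.085 m and y of key_2 in the frame of rack between -0.008 and 0.008 m and z of key_2 in the frame of rack between 0.008 and 0.02 m and x of key_3 in the frame of rack between -0.085 and 0.085 m and y of key_3 in the frame of rack between -0.008 and 0.008 m and z of key_3 in the frame of rack between 0.008 and 0.02 m), for 0.2 s.
3. with the latch open, every bar lies in the channel, flush from the housing on (angle between the y axis of latch and the y axis of tray, either way round above 1.2 rad and x of bar_1 in the frame of tray between -0.012 and 0.012 m and z of bar_1 in the frame of tray between 0.005 and 0.011 m and angle between each of bar_1, bar_2, bar_3, bar_4's own z axis and vertical below 0.1 rad and angle between the x axis of each of bar_1, bar_2, bar_3, bar_4 and the x axis of tray, either way round below 0.1 rad and x of bar_2 in the frame of tray between -0.012 and 0.012 m and z of bar_2 in the frame of tray between 0.005 and 0.011 m and x of bar_3 in the frame of tray between -0.012 and 0.012 m and z of bar_3 in the frame of tray between 0.005 and 0.011 m and x of bar_4 in the frame of tray between -0.012 and 0.012 m and z of bar_4 in the frame of tray between 0.005 and 0.011 m and (y of bar_1 in the frame of tray between 0.052 and 0.057 m or (y of bar_1 in the frame of tray between 0.082 and 0.0885 m and (y of bar_2 in the frame of tray between 0.052 and 0.057 m or y of bar_3 in the frame of tray between 0.052 and 0.057 m or y of bar_4 in the frame of tray between 0.052 and 0.057 m)) or (y of bar_1 in the frame of tray between 0.112 and 0.12 m and (y of bar_2 in the frame of tray between 0.082 and 0.0885 m or y of bar_3 in the frame of tray between 0.082 and 0.0885 m or y of bar_4 in the frame of tray between 0.082 and 0.0885 m)) or (y of bar_1 in the frame of tray between 0.142 and 0.1515 m and (y of bar_2 in the frame of tray between 0.112 and 0.12 m or y of bar_3 in the frame of tray between 0.112 and 0.12 m or y of bar_4 in the frame of tray between 0.112 and 0.12 m))) and (y of bar_2 in the frame of tray between 0.052 and 0.057 m or (y of bar_2 in the frame of tray between 0.082 and 0.0885 m and (y of bar_1 in the frame of tray between 0.052 and 0.057 m or y of bar_3 in the frame of tray between 0.052 and 0.057 m or y of bar_4 in the frame of tray between 0.052 and 0.057 m)) or (y of bar_2 in the frame of tray between 0.112 and 0.12 m and (y of bar_1 in the frame of tray between 0.082 and 0.0885 m or y of bar_3 in the frame of tray between 0.082 and 0.0885 m or y of bar_4 in the frame of tray between 0.082 and 0.0885 m)) or (y of bar_2 in the frame of tray between 0.142 and 0.1515 m and (y of bar_1 in the frame of tray between 0.112 and 0.12 m or y of bar_3 in the frame of tray between 0.112 and 0.12 m or y of bar_4 in the frame of tray between 0.112 and 0.12 m))) and (y of bar_3 in the frame of tray between 0.052 and 0.057 m or (y of bar_3 in the frame of tray between 0.082 and 0.0885 m and (y of bar_1 in the frame of tray between 0.052 and 0.057 m or y of bar_2 in the frame of tray between 0.052 and 0.057 m or y of bar_4 in the frame of tray between 0.052 and 0.057 m)) or (y of bar_3 in the frame of tray between 0.112 and 0.12 m and (y of bar_1 in the frame of tray between 0.082 and 0.0885 m or y of bar_2 in the frame of tray between 0.082 and 0.0885 m or y of bar_4 in the frame of tray between 0.082 and 0.0885 m)) or (y of bar_3 in the frame of tray between 0.142 and 0.1515 m and (y of bar_1 in the frame of tray between 0.112 and 0.12 m or y of bar_2 in the frame of tray between 0.112 and 0.12 m or y of bar_4 in the frame of tray between 0.112 and 0.12 m))) and (y of bar_4 in the frame of tray between 0.052 and 0.057 m or (y of bar_4 in the frame of tray between 0.082 and 0.0885 m and (y of bar_1 in the frame of tray between 0.052 and 0.057 m or y of bar_2 in the frame of tray between 0.052 and 0.057 m or y of bar_3 in the frame of tray between 0.052 and 0.057 m)) or (y of bar_4 in the frame of tray between 0.112 and 0.12 m and (y of bar_1 in the frame of tray between 0.082 and 0.0885 m or y of bar_2 in the frame of tray between 0.082 and 0.0885 m or y of bar_3 in the frame of tray between 0.082 and 0.0885 m)) or (y of bar_4 in the frame of tray between 0.142 and 0.1515 m and (y of bar_1 in the frame of tray between 0.112 and 0.12 m or y of bar_2 in the frame of tray between 0.112 and 0.12 m or y of bar_3 in the frame of tray between 0.112 and 0.12 m)))), for 0.2 s.
4. the latch arm is turned home with a key fully in the lock (angle between the y axis of latch and the y axis of tray, either way round below 0.15 rad and ((distance between key_1 and lock_seat below 0.007 m and angle between key_1's own z axis and vertical below 0.2 rad) or (distance between key_2 and lock_seat below 0.007 m and angle between key_2's own z axis and vertical below 0.2 rad) or (distance between key_3 and lock_seat below 0.007 m and angle between key_3's own z axis and vertical below 0.2 rad))), for 0.1 s.
At the end, for the whole second after the job is handed in: Latch arm home (under 0.15 rad), every bar flat in the channel and crosswise, first bar within 2 mm of the housing face and no gap over about 1.5 mm between neighbours, all three keys upright in the rack's slots, everything at rest (angle between the y axis of latch and the y axis of tray, either way round below 0.15 rad and x of key_1 in the frame of rack between -0.085 and 0.085 m and y of key_1 in the frame of rack between -0.008 and 0.008 m and z of key_1 in the frame of rack between 0.008 and 0.02 m and angle between each of key_1, key_2, key_3's own z axis and vertical below 0.35 rad and x of key_2 in the frame of rack between -0.085 and 0.085 m and y of key_2 in the frame of rack between -0.008 and 0.008 m and z of key_2 in the frame of rack between 0.008 and 0.02 m and x of key_3 in the frame of rack between -0.085 and 0.085 m and y of key_3 in the frame of rack between -0.008 and 0.008 m and z of key_3 in the frame of rack between 0.008 and 0.02 m and x of bar_1 in the frame of tray between -0.012 and 0.012 m and z of bar_1 in the frame of tray between 0.005 and 0.011 m and angle between each of bar_1, bar_2, bar_3, bar_4's own z axis and vertical below 0.1 rad and angle between the x axis of each of bar_1, bar_2, bar_3, bar_4 and the x axis of tray, either way round below 0.1 rad and x of bar_2 in the frame of tray between -0.012 and 0.012 m and z of bar_2 in the frame of tray between 0.005 and 0.011 m and x of bar_3 in the frame of tray between -0.012 and 0.012 m and z of bar_3 in the frame of tray between 0.005 and 0.011 m and x of bar_4 in the frame of tray between -0.012 and 0.012 m and z of bar_4 in the frame of tray between 0.005 and 0.011 m and (y of bar_1 in the frame of tray between 0.052 and 0.057 m or (y of bar_1 in the frame of tray between 0.082 and 0.0885 m and (y of bar_2 in the frame of tray between 0.052 and 0.057 m or y of bar_3 in the frame of tray between 0.052 and 0.057 m or y of bar_4 in the frame of tray between 0.052 and 0.057 m)) or (y of bar_1 in the frame of tray between 0.112 and 0.12 m and (y of bar_2 in the frame of tray between 0.082 and 0.0885 m or y of bar_3 in the frame of tray between 0.082 and 0.0885 m or y of bar_4 in the frame of tray between 0.082 and 0.0885 m)) or (y of bar_1 in the frame of tray between 0.142 and 0.1515 m and (y of bar_2 in the frame of tray between 0.112 and 0.12 m or y of bar_3 in the frame of tray between 0.112 and 0.12 m or y of bar_4 in the frame of tray between 0.112 and 0.12 m))) and (y of bar_2 in the frame of tray between 0.052 and 0.057 m or (y of bar_2 in the frame of tray between 0.082 and 0.0885 m and (y of bar_1 in the frame of tray between 0.052 and 0.057 m or y of bar_3 in the frame of tray between 0.052 and 0.057 m or y of bar_4 in the frame of tray between 0.052 and 0.057 m)) or (y of bar_2 in the frame of tray between 0.112 and 0.12 m and (y of bar_1 in the frame of tray between 0.082 and 0.0885 m or y of bar_3 in the frame of tray between 0.082 and 0.0885 m or y of bar_4 in the frame of tray between 0.082 and 0.0885 m)) or (y of bar_2 in the frame of tray between 0.142 and 0.1515 m and (y of bar_1 in the frame of tray between 0.112 and 0.12 m or y of bar_3 in the frame of tray between 0.112 and 0.12 m or y of bar_4 in the frame of tray between 0.112 and 0.12 m))) and (y of bar_3 in the frame of tray between 0.052 and 0.057 m or (y of bar_3 in the frame of tray between 0.082 and 0.0885 m and (y of bar_1 in the frame of tray between 0.052 and 0.057 m or y of bar_2 in the frame of tray between 0.052 and 0.057 m or y of bar_4 in the frame of tray between 0.052 and 0.057 m)) or (y of bar_3 in the frame of tray between 0.112 and 0.12 m and (y of bar_1 in the frame of tray between 0.082 and 0.0885 m or y of bar_2 in the frame of tray between 0.082 and 0.0885 m or y of bar_4 in the frame of tray between 0.082 and 0.0885 m)) or (y of bar_3 in the frame of tray between 0.142 and 0.1515 m and (y of bar_1 in the frame of tray between 0.112 and 0.12 m or y of bar_2 in the frame of tray between 0.112 and 0.12 m or y of bar_4 in the frame of tray between 0.112 and 0.12 m))) and (y of bar_4 in the frame of tray between 0.052 and 0.057 m or (y of bar_4 in the frame of tray between 0.082 and 0.0885 m and (y of bar_1 in the frame of tray between 0.052 and 0.057 m or y of bar_2 in the frame of tray between 0.052 and 0.057 m or y of bar_3 in the frame of tray between 0.052 and 0.057 m)) or (y of bar_4 in the frame of tray between 0.112 and 0.12 m and (y of bar_1 in the frame of tray between 0.082 and 0.0885 m or y of bar_2 in the frame of tray between 0.082 and 0.0885 m or y of bar_3 in the frame of tray between 0.082 and 0.0885 m)) or (y of bar_4 in the frame of tray between 0.142 and 0.1515 m and (y of bar_1 in the frame of tray between 0.112 and 0.12 m or y of bar_2 in the frame of tray between 0.112 and 0.12 m or y of bar_3 in the frame of tray between 0.112 and 0.12 m))) and linear speed of each of key_1, key_2, key_3, bar_1, bar_2, bar_3, bar_4 below 0.02 m/s); the robot touches nothing.
It fails at once if the robot pushes the latch itself (over 4 N) (contact force between any of the fingers, the arm and latch above 4 N).
It fails at once if the file is moved more than 50 mm (distance of file from where it was at the start of the episode above 0.05 m).
It fails at once if the pliers is moved more than 50 mm (distance of pliers from where it was at the start of the episode above 0.05 m).
It fails at once if the pot is moved more than 50 mm (distance of pot from where it was at the start of the episode above 0.05 m).
Of bar_1, bar_2, bar_3, bar_4 only 2 to 4 are there at a start; the rules pass over those that are not, and their reading is None.
At some moment in a run one of bar_1, bar_2, bar_3, bar_4 may be knocked a few centimetres aside while the robot is not near it.
It also fails if it takes over 210 s, if anything falls off the work surface, if the arm or the gripper's body presses on something with over 40 N, if the wrist force passes 120 N, or if a joint passes its speed limit or range.

### The arm

A 6-joint arm with a two-finger parallel gripper is mounted at the origin on the work surface. World frame = base frame: x ahead of the robot, y to its left, z up, the work surface at z = 0. Lengths are in m, angles in rad, forces in N, time in s.
With the tool pointing down it reaches from about 0.425 to 1.125 m from the base axis. Payload 14.9 kg.
Tool frame: the origin (TCP) lies between the finger pads; the fingertips stand 8 mm ahead of it and the grasp point (between the pads) lies 11 mm behind it; z points along the fingers, y is the direction in which the jaws open and shut (so a half turn about z gives the same grasp; the last joint's range is limited). The gripper opens to 91 mm and grips with 3 to 60 N. Pads are 32 mm wide; open, the fingers measure 118 mm over their backs; the gripper's body (76 mm by 178 mm) begins 60 mm behind the grasp point.
Start: joints at [-1.327, 0.379, 1.734, -0, 1.028, -0.033], TCP at [0.191, -0.673, 0.222] pointing down, gripper open.
Joint ranges: [-2.77, 2.77], [-0.74, 2.19], [0, 2.66], [-1.06, 4.2], [0.31, 2.87], [-3.08, 3.08]. Speed limits (rad/s): [1.89, 1.89, 2.39, 3.14, 3.14, 3.14].

### API

Orientations are given as a unit quaternion [w, x, y, z].
In Python, from rig import env gives the robot as it stands.
- The arm moves only by the shell command python3 -m crank 'ROWS' [FORCE]. ROWS is JSON, a list of rows, each an object of numbers: "grip": the closure, from 0 (fully open) to 1 (shut); "x", "y", "z": the shift along the tool's x, y, z in units of 25 mm (1.0 is 25 mm); "turn": the turn about the tool's z in units of 6 degrees (1.0 is 6 degrees). In form: [{"grip": .., "x": .., "y": .., "z": .., "turn": ..}, ...]. A call has 1 to 12 rows; each row shifts and turns the commanded pose from where the row before left it, along the tool's axes as they then stand; what a row does not reach is not made up. A row lasts 1/10 s, in which the tool goes at most 50 mm and 8.59 degrees, less where a joint would pass 70% of its speed; a pose out of reach is approached as far as the arm can. A call is refused whole if a number of a shift passes 1 or a number of a turn 1, either way. A call with a gripper value outside its range is refused whole. The fingers move at their own pace and stop on an object; FORCE is the grip in N (left out, the last holds). Time passes only in rows, so rows that do not move let the fingers close. It gives the time, the measured TCP pose, the force and the opening at its end, in the units of the state.
- env.get_state(): the state, without advancing time (a new reading comes with each control period).
- env.read_camera(name): name is "side" or "top" or "wrist"; returns a dict with "frame" (420x560x3 uint8, blue, green, red), "depth" (420x560 float32, m along the optical axis (not along the pixel's ray), 0 where there is no reading), "fx", "fy", "cx", "cy" (pixels), "world_from_camera" (4x4, takes a point from camera to world coordinates); the wrist camera has in their place "tool_from_camera" (4x4, takes a point from camera to tool coordinates, whose origin is the TCP and whose axes are the flange's). Camera axes: x right, y down, z forward; pixel columns grow to the right and rows downward; lengths in m; the calibration is good to about 2 mm. A picture is of the moment at which its call begins: read the wrist's pose just before it.
- env.job_done(): hands the job in, once; it reports no verdict.
The state is a dict: "clock": time; "joints": joint angles; "dq": joint speeds; "joint_torque": joint torques, N m; "ee_pos": TCP position; "tcp_rot": TCP orientation; "force": force on the tool from outside, world axes, zero at the start; "ft_torque": the same for the moment, N m; "gripper_width": finger opening in m.
Only numpy, scipy, OpenCV 4.12 (cv2) and the standard library are available. Lean on these libraries where they do the work, as an engineer would, in place of code of your own. Each camera call takes 0.05 s, during which the arm holds its last target.

## Working session

There is one attempt and no reset: what is moved stays moved. The work goes in short steps, Python scripts to look and compute and a shell command to move; the robot and the scene stay as the last step left them, time stands still between calls to the robot, and variables do not carry over. Pictures are saved under pics/ and viewed, and the job is handed in when it is done.

```bash
ls; mkdir -p pics
python3 - <<'E'
from rig import env
import cv2
s=env.get_state(); print(s)
for n in ("top","side","wrist"):
    c=env.read_camera(n); cv2.imwrite(f"pics/{n}0.png",c["frame"])
    print(n,c["fx"],c["fy"],c["cx"],c["cy"],c.get("world_from_camera",c.get("tool_from_camera")))
E
```

```text
pics
{'clock': 0.0, 'joints': array([-1.32731358e+00,  3.79400754e-01,  1.73477244e+00, -1.40773136e-05,
        1.02850569e+00, -3.33008253e-02]), 'dq': array([ 0.00012745, -0.0006646 , -0.00124284, -0.00111592, -0.00135387,
        0.00020462]), 'joint_torque': array([-2.35306696e-03, -7.63731766e+01, -4.34371269e+01,  6.49874168e-02,
        4.24398109e-02, -4.42995622e-05]), 'ee_pos': array([ 0.19118222, -0.67298628,  0.22129784]), 'tcp_rot': array([-5.39486526e-04,  9.90438483e-01,  1.37954036e-01, -6.29650713e-05]), 'force': array([-0.19789707,  0.23055277, -0.71114355]), 'ft_torque': array([-0.01187801,  0.02814882,  0.00241128]), 'gripper_width': 0.09100269879611154}
top 409.6687551002922 409.6687551002922 282.1761392913542 209.74435965187035 [[ 0.00925479 -0.99311439  0.11678254  0.38174565]
 [-0.99985561 -0.010855   -0.01307394  0.00314462]
 [ 0.01425159 -0.11664468 -0.99307145  1.04978341]
 [ 0.          0.          0.          1.        ]]
side 510.86421728037186 510.86421728037186 288.2220095470439 208.67220480419644 [[-0.90904865 -0.29559971  0.29368584  0.10380259]
 [-0.41658148  0.62862633 -0.65672582  0.90831613]
 [ 0.00950931 -0.7193398  -0.69459328  1.0539285 ]
 [ 0.          0.          0.          1.        ]]
wrist 304.833727735445 304.833727735445 282.8855839280793 206.02278905217827 [[ 2.17473705e-04 -9.63193133e-01 -2.68810232e-01  7.64123412e-02]
 [ 9.99999211e-01 -1.23112339e-04  1.25015514e-03  8.80775846e-04]
 [-1.23723470e-03 -2.68810291e-01  9.63192347e-01 -1.61843813e-01]
 [ 0.00000000e+00  0.00000000e+00  0.00000000e+00  1.00000000e+00]]
```

View pics/top0.png

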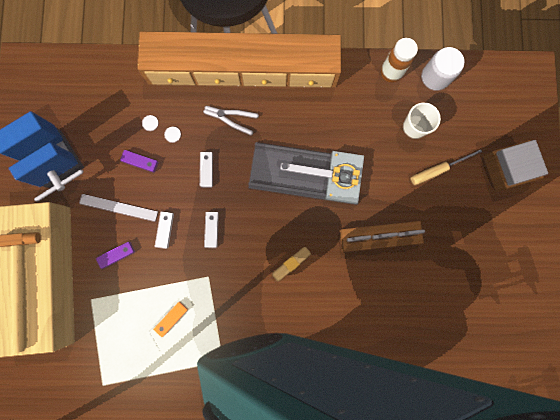

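View pics/side0.png

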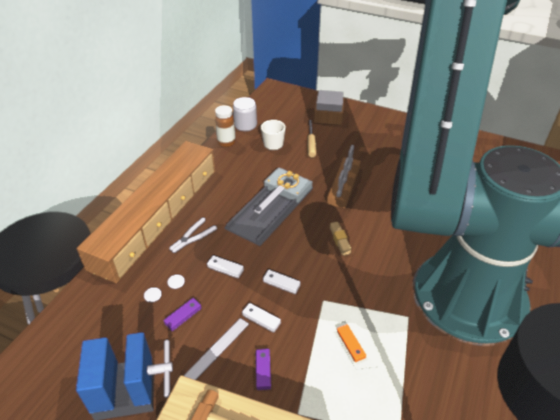

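View pics/wrist0.png

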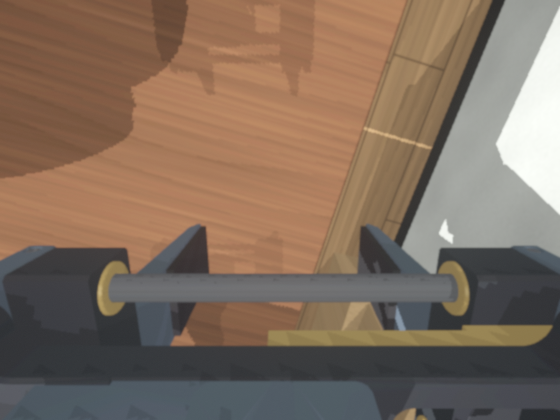

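```bash
cat > h.py <<'E'
from rig import env
import numpy as np, cv2
from scipy.spatial.transform import Rotation as R
def tool():
    s=env.get_state(); q=s["tcp_rot"]; T=np.eye(4)
    T[:3,:3]=R.from_quat([q[1],q[2],q[3],q[0]]).as_matrix(); T[:3,3]=s["ee_pos"]; return T,s
def cloud(name):
    T,s=tool(); c=env.read_camera(name)
    W=c["world_from_camera"] if "world_from_camera" in c else T@c["tool_from_camera"]
    d=c["depth"]; v,u=np.indices(d.shape)
    P=np.stack([(u-c["cx"])/c["fx"]*d,(v-c["cy"])/c["fy"]*d,d,np.ones_like(d)],-1)@np.asarray(W).T
    P=P[...,:3].copy(); P[d==0]=np.nan
    return c["frame"],P,c,W
def yaw():
    T,s=tool(); return s["ee_pos"], np.degrees(np.arctan2(T[1,1],T[0,1])), np.degrees(np.arctan2(T[1,0],T[0,0]))
def rows(target, jaw_deg):
    """print shift in tool axes (after/without turn) and turn needed; jaw_deg: world direction of tool y (mod 180)"""
    T,s=tool(); p=s["ee_pos"]; cur=np.degrees(np.arctan2(T[1,1],T[0,1]))
    dt=(jaw_deg-cur+90)%180-90   # world ccw
    d=T[:3,:3].T@(np.array(target)-p)
    print("pos",p.round(4),"jaw",round(cur,2),"dworld ccw",round(dt,2),"turn units (tool z down: cw+)",round(-dt/6,3))
    a=np.radians(-dt); d2=R.from_rotvec([0,0,-a]).as_matrix()@d
    print("shift units before turn",(d/0.025).round(3),"| after turn",(d2/0.025).round(3), "joints",s["joints"].round(2),"clock",round(s["clock"],2))
E
python3 - <<'E'
from h import *
f,P,c,W=cloud("top"); np.save("top0P.npy",P)
def show(n,x0,y0,x1,y1,k):
    cv2.imwrite(n,cv2.resize(f[y0:y1,x0:x1],None,fx=k,fy=k,interpolation=cv2.INTER_CUBIC))
show("pics/cropA.png",240,130,440,280,4)
show("pics/cropB.png",90,130,240,270,5)
for n,(x0,y0,x1,y1),zl in [("b206",(190,140,225,195),(.009,.025)),("b165",(150,205,180,255),(.009,.03)),("b211",(197,203,226,255),(.009,.03)),("rack",(330,215,435,260),(.022,.038)),("house",(320,140,375,210),(.028,.040)),("keys",(330,215,435,260),(.045,.11))]:
    Q=P[y0:y1,x0:x1].reshape(-1,3); col=f[y0:y1,x0:x1].reshape(-1,3)
    m=(Q[:,2]>zl[0])&(Q[:,2]<zl[1]); Q=Q[m]
    (cx,cy),(w,h),a=cv2.minAreaRect((Q[:,:2]*1000).astype(np.float32))
    print(n,len(Q),"rect",round(cx,1),round(cy,1),round(w,1),round(h,1),round(a,1),"z med",np.median(Q[:,2]).round(4))
print("table z",np.nanmedian(P[280:310,330:360,2]),np.nanmedian(P[200:210,180:190,2]))
E
```

```text
b206 420 rect 607.5 186.1 89.6 30.8 0.9 z med 0.0162
b165 449 rect 451.6 294.9 49.8 89.9 85.8 z med 0.0164
b211 424 rect 452.7 168.5 86.3 30.3 0.2 z med 0.0161
rack 1431 rect 439.2 -260.9 56.0 201.6 6.7 z med 0.0301
house 1230 rect 590.7 -156.2 105.5 122.8 82.0 z med 0.0339
keys 213 rect 438.8 -259.7 8.4 165.8 6.6 z med 0.0968
table z -1.1419578896498805e-05 0.00043430791774634603
```

View pics/cropA.png

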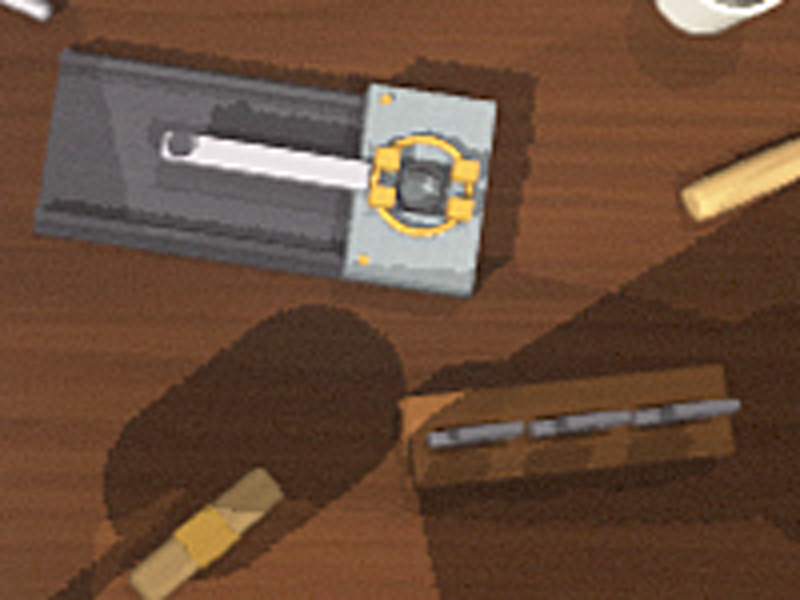

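View pics/cropB.png

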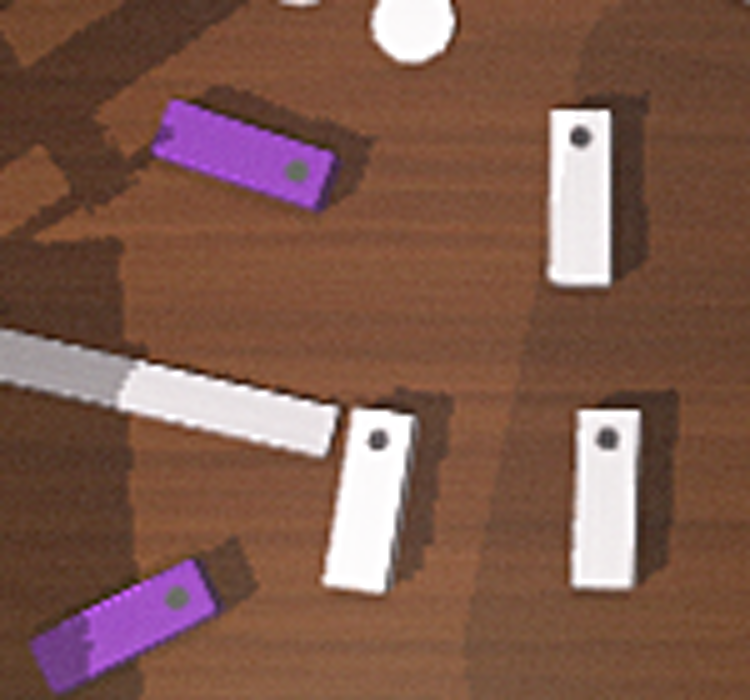

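Run:
```python
from h import *
rows([.44,-.26,.25],6.7)
print(tool()[0].round(3))
```

```text
pos [ 0.1912 -0.6731  0.2215] jaw -74.14 dworld ccw 80.84 turn units (tool z down: cw+) -13.474
shift units before turn [ 14.088 -13.178  -1.129] | after turn [15.252 11.811 -1.129] joints [-1.33  0.38  1.73  0.    1.03 -0.03] clock 0.2
[[ 0.962  0.273 -0.     0.191]
 [ 0.273 -0.962  0.001 -0.673]
 [ 0.    -0.001 -1.     0.222]
 [ 0.     0.     0.     1.   ]]
```

```bash
python3 -m crank '[{"x":1,"y":-0.94},{"x":1,"y":-0.94},{"x":1,"y":-0.94},{"x":1,"y":-0.94},{"x":1,"y":-0.94},{"x":1,"y":-0.94},{"x":1,"y":-0.94},{"x":1,"y":-0.94},{"x":1,"y":-0.94},{"x":1,"y":-0.94},{"x":1,"y":-0.94},{"x":1,"y":-0.94}]' && python3 -m crank '[{"x":1,"y":-0.94},{"x":1,"y":-0.94},{"turn":-1},{"turn":-1},{"turn":-1},{"turn":-1},{"turn":-1},{"turn":-1},{"turn":-1},{"turn":-1},{"turn":-1},{"turn":-1}]' && python3 -m crank '[{"turn":-1},{"turn":-1},{"turn":-1},{"turn":-0.47},{},{}]'
python3 - <<'E'
from h import *
rows([.44,-.26,.25],6.7)
f,P,c,W=cloud("wrist"); cv2.imwrite("pics/w1.png",f)
f,P,c,W=cloud("top"); cv2.imwrite("pics/t1.png",f)
E
```

```text
pos [ 0.1912 -0.6731  0.2215] jaw -74.14 dworld ccw 80.84 turn units (tool z down: cw+) -13.474
shift units before turn [ 14.088 -13.178  -1.129] | after turn [15.252 11.811 -1.129] joints [-1.33  0.38  1.73  0.    1.03 -0.03] clock 0.2$[0]: bad value
```

```bash
python3 -m crank '[{"grip":0,"x":1,"y":-0.94,"z":0,"turn":0},{"grip":0,"x":1,"y":-0.94,"z":0,"turn":0},{"grip":0,"x":1,"y":-0.94,"z":0,"turn":0},{"grip":0,"x":1,"y":-0.94,"z":0,"turn":0},{"grip":0,"x":1,"y":-0.94,"z":0,"turn":0},{"grip":0,"x":1,"y":-0.94,"z":0,"turn":0},{"grip":0,"x":1,"y":-0.94,"z":0,"turn":0},{"grip":0,"x":1,"y":-0.94,"z":0,"turn":0},{"grip":0,"x":1,"y":-0.94,"z":0,"turn":0},{"grip":0,"x":1,"y":-0.94,"z":0,"turn":0},{"grip":0,"x":1,"y":-0.94,"z":0,"turn":0},{"grip":0,"x":1,"y":-0.94,"z":0,"turn":0}]'
```

```text
clock: 1.5
ee_pos: [0.4033, -0.3189, 0.2221]
tcp_rot: [0.0, 0.99, 0.138, 0.0]
force: [0.8, 0.6, 0.3]
gripper_width: 0.0913
```

```bash
python3 -m crank '[{"grip":0,"x":1,"y":-0.94,"z":0,"turn":0},{"grip":0,"x":1,"y":-0.94,"z":0,"turn":0},{"grip":0,"x":0,"y":0,"z":0,"turn":-1},{"grip":0,"x":0,"y":0,"z":0,"turn":-1},{"grip":0,"x":0,"y":0,"z":0,"turn":-1},{"grip":0,"x":0,"y":0,"z":0,"turn":-1},{"grip":0,"x":0,"y":0,"z":0,"turn":-1},{"grip":0,"x":0,"y":0,"z":0,"turn":-1},{"grip":0,"x":0,"y":0,"z":0,"turn":-1},{"grip":0,"x":0,"y":0,"z":0,"turn":-1},{"grip":0,"x":0,"y":0,"z":0,"turn":-1},{"grip":0,"x":0,"y":0,"z":0,"turn":-1}]'; python3 -m crank '[{"grip":0,"x":0,"y":0,"z":0,"turn":-1},{"grip":0,"x":0,"y":0,"z":0,"turn":-1},{"grip":0,"x":0,"y":0,"z":0,"turn":-1},{"grip":0,"x":0,"y":0,"z":0,"turn":-0.47},{"grip":0,"x":0,"y":0,"z":0,"turn":0}]'
python3 - <<'E'
from h import *
rows([.44,-.26,.25],6.7)
f,P,c,W=cloud("wrist"); cv2.imwrite("pics/w1.png",f)
f,P,c,W=cloud("top"); cv2.imwrite("pics/t1.png",f)
E
```

```text
clock: 2.7
ee_pos: [0.438, -0.2612, 0.222]
tcp_rot: [0.0, 0.787, 0.616, 0.0]
force: [-0.1, 0.6, -0.6]
gripper_width: 0.0914
clock: 3.2
ee_pos: [0.4381, -0.2612, 0.222]
tcp_rot: [0.0, 0.664, 0.747, 0.0]
force: [-0.2, 0.7, 0.1]
gripper_width: 0.0913
pos [ 0.4381 -0.2612  0.222 ] jaw 6.72 dworld ccw -0.02 turn units (tool z down: cw+) 0.004
shift units before turn [ 0.039  0.083 -1.121] | after turn [ 0.039  0.083 -1.121] joints [-0.58  0.08  2.11 -0.    0.95 -0.7 ] clock 3.2
```

View pics/w1.png

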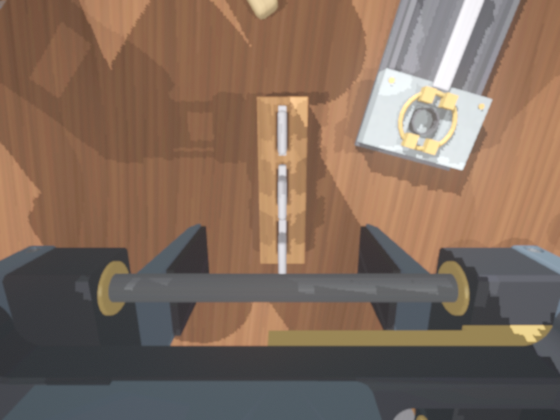

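View pics/t1.png

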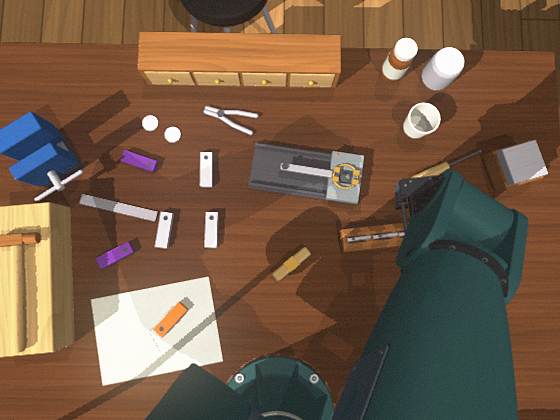

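```bash
cat >> h.py <<'E'
def rect(P,px,zl,name="",sel=None):
    x0,y0,x1,y1=px; Q=P[y0:y1,x0:x1].reshape(-1,3)
    m=(Q[:,2]>zl[0])&(Q[:,2]<zl[1])
    if sel is not None: m&=sel[y0:y1,x0:x1].reshape(-1)
    Q=Q[m]
    if len(Q)<5: print(name,"none"); return
    (cx,cy),(w,h),a=cv2.minAreaRect((Q[:,:2]*1000).astype(np.float32))
    print(name,len(Q),"c",round(cx,1),round(cy,1),"wh",round(w,1),round(h,1),"a",round(a,1),"mean",(Q.mean(0)*1000).round(1),"zmax",(Q[:,2].max()*1000).round(1))
    return Q
E
python3 - <<'E'
from h import *
f,P,c,W=cloud("wrist")
rect(P,(240,80,330,270),(.024,.036),"rack")
for n,r in [("k1",(270,100,295,160)),("k2",(270,161,295,219)),("k3",(270,220,295,275))]:
    rect(P,r,(.085,.11),n)
rect(P,(350,65,500,175),(.028,.0365),"house")
rect(P,(350,65,500,175),(.0425,.048),"collar")
rect(P,(350,65,500,175),(.008,.025),"well")
Q=rect(P,(430,0,500,90),(.036,.043),"arm")
if Q is not None:
    v=np.linalg.svd(Q[:,:2]-Q[:,:2].mean(0))[2][0]; print("arm dir",np.degrees(np.arctan2(v[1],v[0])))
f2,P2,_,_=cloud("top")
rect(P2,(320,140,375,210),(.0425,.048),"collar top")
Q=rect(P2,(275,150,340,190),(.036,.043),"arm top")
v=np.linalg.svd(Q[:,:2]-Q[:,:2].mean(0))[2][0]; print("arm dir",np.degrees(np.arctan2(v[1],v[0])))
rect(P2,(240,130,375,210),(.015,.025),"rims top")
rect(P2,(320,140,375,210),(.028,.0365),"house top")
cv2.imwrite("pics/w2.png",cv2.resize(f[60:180,340:510],None,fx=4,fy=4,interpolation=cv2.INTER_CUBIC))
E
```

```text
rack 6247 c 437.3 -261.8 wh 56.1 199.2 a 6.8 mean [ 436.3 -252.9   29.3] zmax 34.3
k1 382 c 429.6 -197.6 wh 7.5 38.6 a 6.7 mean [ 429.7 -197.3   96.4] zmax 99.6
k2 315 c 437.3 -260.0 wh 7.0 38.2 a 6.6 mean [ 437.2 -259.3   96.4] zmax 98.6
k3 273 c 444.4 -322.1 wh 7.4 35.2 a 6.5 mean [ 444.2 -320.4   95.9] zmax 99.1
house 6186 c 588.3 -160.9 wh 96.4 123.3 a 82.0 mean [ 584.8 -168.1   32.6] zmax 36.5
collar 657 c 586.8 -168.8 wh 64.4 37.4 a 81.1 mean [ 586.8 -167.4   44.1] zmax 46.8
well 1434 c 586.4 -153.6 wh 120.8 118.0 a 82.5 mean [ 590.5 -150.3   17.1] zmax 25.0
arm 1646 c 598.3 -92.3 wh 87.6 18.9 a 81.3 mean [597.7 -91.5  38.8] zmax 41.4
arm dir -99.09354393135476
collar top 121 c 590.3 -151.7 wh 99.1 56.7 a 77.4 mean [ 588.3 -166.4   45.1] zmax 47.9
arm top 384 c 589.9 -86.7 wh 92.3 151.3 a 11.2 mean [600.6 -86.3  39.7] zmax 43.0
arm dir 81.15757323123502
rims top 591 c 601.7 -69.2 wh 278.5 120.8 a 82.1 mean [602.1 -66.4  20.1] zmax 24.9
house top 1039 c 590.0 -157.0 wh 103.6 122.2 a 81.8 mean [ 587.5 -168.3   33.5] zmax 36.5
```

View pics/w2.png

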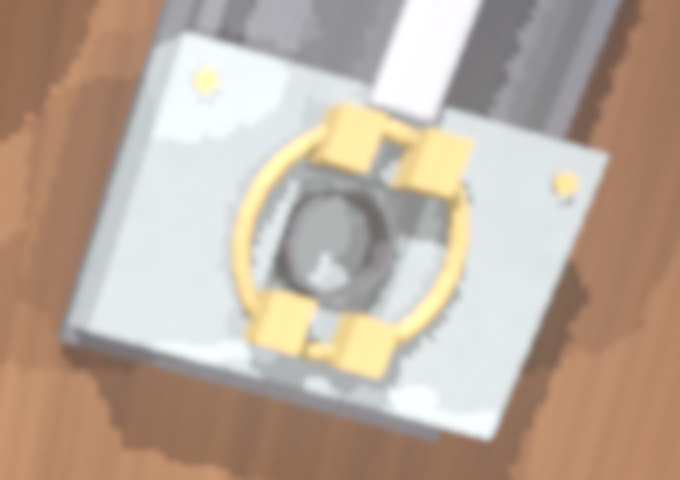

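Run:
```python
from h import *
rows([.4305,-.1977,.074],6.7)
```

```text
pos [ 0.4381 -0.2612  0.222 ] jaw 6.61 dworld ccw 0.09 turn units (tool z down: cw+) -0.016
shift units before turn [ 2.56  -0.009  5.92 ] | after turn [ 2.56e+00 -5.00e-03  5.92e+00] joints [-0.58  0.08  2.11 -0.    0.95 -0.7 ] clock 3.4
```

```bash
python3 -m crank '[{"grip":0,"x":1,"y":0,"z":0,"turn":0},{"grip":0,"x":1,"y":0,"z":0.5,"turn":0},{"grip":0,"x":0.56,"y":0,"z":0.92,"turn":0},{"grip":0,"x":0,"y":0,"z":1,"turn":0},{"grip":0,"x":0,"y":0,"z":1,"turn":0},{"grip":0,"x":0,"y":0,"z":1,"turn":0},{"grip":0,"x":0,"y":0,"z":1,"turn":0},{"grip":0,"x":0,"y":0,"z":0.5,"turn":0},{"grip":0,"x":0,"y":0,"z":0,"turn":0}]'
python3 - <<'E'
from h import *
rows([.4305,-.1977,.074],6.7)
f,P,c,W=cloud("wrist"); cv2.imwrite("pics/w3.png",f)
E
```

```text
clock: 4.3
ee_pos: [0.4298, -0.1973, 0.0728]
tcp_rot: [-0.001, 0.665, 0.747, -0.0]
force: [-0.2, 0.7, 0.3]
gripper_width: 0.0911
pos [ 0.4298 -0.1973  0.0728] jaw 6.65 dworld ccw 0.05 turn units (tool z down: cw+) -0.008
shift units before turn [-0.019  0.025 -0.05 ] | after turn [-0.019  0.025 -0.05 ] joints [-0.48  0.28  2.23 -0.    0.63 -0.6 ] clock 4.3
```

View pics/w3.png

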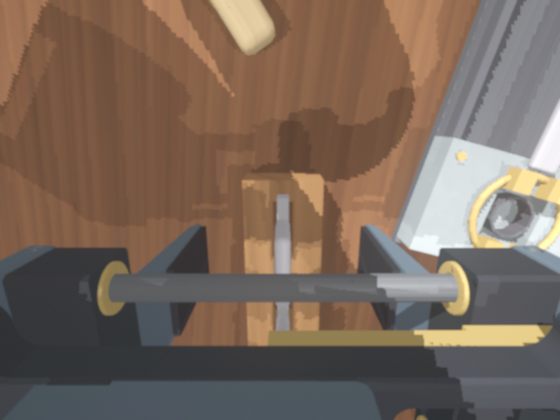

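```bash
python3 -m crank '[{"grip":0.8,"x":0,"y":0,"z":0,"turn":0},{"grip":0.8,"x":0,"y":0,"z":0,"turn":0},{"grip":0.8,"x":0,"y":0,"z":0,"turn":0},{"grip":0.8,"x":0,"y":0,"z":0,"turn":0},{"grip":1,"x":0,"y":0,"z":0,"turn":0},{"grip":1,"x":0,"y":0,"z":0,"turn":0},{"grip":1,"x":0,"y":0,"z":0,"turn":0},{"grip":1,"x":0,"y":0,"z":0,"turn":0},{"grip":1,"x":0,"y":0,"z":0,"turn":0},{"grip":1,"x":0,"y":0,"z":0,"turn":0}]' 40
```

```text
clock: 5.35
ee_pos: [0.4306, -0.1977, 0.0739]
tcp_rot: [-0.0, 0.665, 0.747, -0.0]
force: [0.4, -0.1, -0.2]
gripper_width: 0.0141
```

```bash
python3 -m crank '[{"grip":1,"x":0,"y":0,"z":0,"turn":0},{"grip":1,"x":0,"y":0,"z":0,"turn":0},{"grip":1,"x":0,"y":0,"z":0,"turn":0},{"grip":1,"x":0,"y":0,"z":0,"turn":0}]'
```

```text
clock: 5.75
ee_pos: [0.4306, -0.1977, 0.0739]
tcp_rot: [-0.0, 0.665, 0.747, -0.0]
force: [-0.0, 0.0, -0.4]
gripper_width: 0.008
```

```bash
python3 -m crank '[{"grip":1,"x":0,"y":0,"z":-0.5,"turn":0},{"grip":1,"x":0,"y":0,"z":-1,"turn":0},{"grip":1,"x":0,"y":0,"z":-1,"turn":0},{"grip":1,"x":0,"y":0,"z":-1,"turn":0},{"grip":1,"x":0,"y":0,"z":-0.5,"turn":0},{"grip":1,"x":0,"y":0,"z":0,"turn":1},{"grip":1,"x":0,"y":0,"z":0,"turn":1},{"grip":1,"x":0,"y":0,"z":0,"turn":0.45}]'
python3 - <<'E'
from h import *
rows([.54,-.168,.174],-8.2)
f,P,c,W=cloud("wrist"); cv2.imwrite("pics/w4.png",f)
E
```

```text
clock: 6.55
ee_pos: [0.4305, -0.1976, 0.1742]
tcp_rot: [0.0, 0.756, 0.654, 0.0]
force: [-1.6, -0.8, -0.4]
gripper_width: 0.0079
pos [ 0.4305 -0.1976  0.1742] jaw -8.25 dworld ccw 0.05 turn units (tool z down: cw+) -0.009
shift units before turn [1.801 4.166 0.007] | after turn [1.797 4.168 0.007] joints [-0.48  0.09  2.21  0.    0.84 -0.34] clock 6.55
```

View pics/w4.png

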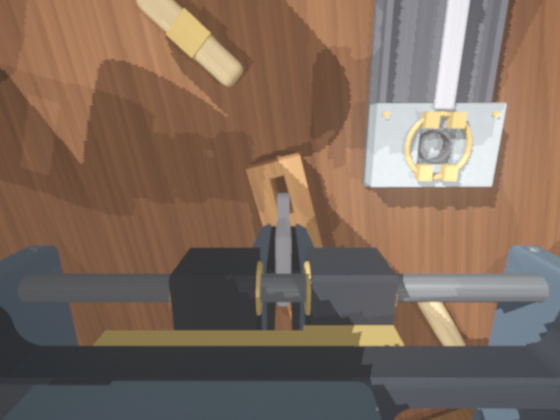

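Run:
```python
from h import *
rows([.576,-.247,.174],-8.2)
```

```text
pos [ 0.4305 -0.1976  0.1741] jaw -8.32 dworld ccw 0.12 turn units (tool z down: cw+) -0.02
shift units before turn [-1.113e+00  6.046e+00  3.000e-03] | after turn [-1.126e+00  6.044e+00  3.000e-03] joints [-0.48  0.09  2.21  0.    0.84 -0.33] clock 6.6
```

```bash
python3 -m crank '[{"grip":1,"x":-0.2,"y":1,"z":0,"turn":0},{"grip":1,"x":-0.2,"y":1,"z":0,"turn":0},{"grip":1,"x":-0.2,"y":1,"z":0,"turn":0},{"grip":1,"x":-0.2,"y":1,"z":0,"turn":0},{"grip":1,"x":-0.2,"y":1,"z":0,"turn":0},{"grip":1,"x":-0.12,"y":1,"z":0,"turn":0},{"grip":1,"x":0,"y":0,"z":0,"turn":0}]'
cat > lock.py <<'E'
from h import *
def fitlock(name="w"):
    f,P,c,W=cloud("wrist"); cv2.imwrite(f"pics/{name}.png",f)
    np.savez(f"{name}.npz",f=f,P=P,W=W)
    return f,P,c,W
E
python3 - <<'E'
from lock import *
rows([.576,-.247,.174],-8.2)
f,P,c,W=fitlock("w5")
cv2.imwrite("pics/w5c.png",cv2.resize(f[0:200,180:390],None,fx=3.8,fy=3,interpolation=cv2.INTER_CUBIC))
E
```

```text
clock: 7.3
ee_pos: [0.5775, -0.247, 0.174]
tcp_rot: [0.0, 0.754, 0.656, 0.0]
force: [-0.0, 0.1, -0.2]
gripper_width: 0.0078
pos [ 0.5775 -0.247   0.174 ] jaw -7.94 dworld ccw -0.26 turn units (tool z down: cw+) 0.044
shift units before turn [-0.007 -0.059 -0.   ] | after turn [-0.008 -0.059 -0.   ] joints [-0.44  0.33  1.91  0.    0.91 -0.3 ] clock 7.3
```

View pics/w5.png

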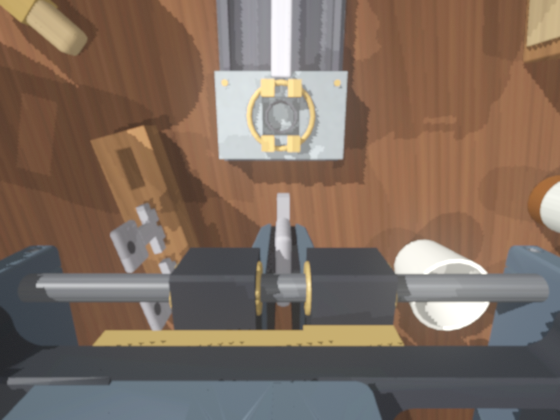

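Run:
```python
from h import *
d=np.load("w5.npz"); f,P,W=d["f"],d["P"],d["W"]
T,s=tool()
Q=(P-T[:3,3])@T[:3,:3]   # tool coords
K=Q[180:285,265:300].reshape(-1,3)
m=(abs(K[:,1])<.008)&(K[:,2]<.09)&(K[:,2]>-.03); K=K[m]*1000
for a in range(-30,80,5):
    k=K[(K[:,2]>=a)&(K[:,2]<a+5)]
    if len(k): print(a,len(k),"x",k[:,0].min().round(1),k[:,0].max().round(1),"y",k[:,1].min().round(1),k[:,1].max().round(1))
# housing by colour on plane z
c=env.read_camera("wrist")
def onplane(u,v,z):
    d=np.stack([(u-c["cx"])/c["fx"],(v-c["cy"])/c["fy"],np.ones_like(u,float)],-1)@W[:3,:3].T
    return W[:3,3]+d*((z-W[2,3])/d[...,2])[...,None]
hsv=cv2.cvtColor(f,cv2.COLOR_BGR2HSV)
print(hsv[90,230],hsv[150,300],hsv[115,250],hsv[87,267],hsv[60,282])
z=P[...,2]
m=((z>.029)&(z<.037)).astype(np.uint8); m[170:]=0;m[:,:200]=0;m[:,360:]=0;m[:66]=0
m=cv2.morphologyEx(m,cv2.MORPH_OPEN,np.ones((3,3)))
v,u=np.nonzero(m); X=onplane(u.astype(float),v.astype(float),.0335)
r=cv2.minAreaRect((X[:,:2]*1000).astype(np.float32)); print("house rect",r)
Y=hsv[...,0]; y=((Y>15)&(Y<30)&(hsv[...,1]>100)&(hsv[...,2]>120)); y[:76]=0;y[155:]=0;y[:,:244]=0;y[:,318:]=0
v,u=np.nonzero(y); X=onplane(u.astype(float),v.astype(float),.042)
print("yellow",len(u),u.min(),u.max(),v.min(),v.max(),(X[:,:2].mean(0)*1000).round(1),cv2.minEnclosingCircle((X[:,:2]*1000).astype(np.float32)))
for z0 in (.042,.045):
  print(cv2.minAreaRect((onplane(u.astype(float),v.astype(float),z0)[:,:2]*1000).astype(np.float32)))
```

```text
-30 59 x 14.5 17.0 y -6.0 7.9
-25 650 x -0.5 20.8 y -6.3 7.7
-20 106 x 14.2 20.8 y -6.6 7.9
-15 90 x 14.4 20.7 y -6.8 8.0
-10 86 x 14.3 20.8 y -7.0 7.7
-5 82 x 14.3 20.6 y -7.3 7.8
0 77 x 13.9 20.7 y -7.6 7.9
5 38 x 14.0 20.3 y -7.2 7.4
30 257 x 11.1 26.4 y -1.2 6.2
35 24 x 25.9 26.4 y -1.3 6.2
40 12 x 26.0 26.4 y -1.3 6.2
[ 98   9 230] [ 20  52 187] [ 20 101 222] [ 23  89 255] [135   4 255]
house rect ((586.9366455078125, -168.6268310546875), (78.44819641113281, 121.6919937133789), 82.06829071044922)
yellow 386 250 313 83 150 [ 594.6 -181.7] ((587.4342041015625, -169.9817352294922), 33.14002990722656)
((588.19970703125, -169.5889892578125), (58.93238830566406, 58.48173522949219), 80.30241394042969)
((588.2048950195312, -169.62014770507812), (58.33065414428711, 57.884605407714844), 80.30242919921875)
```

View pics/w5c.png

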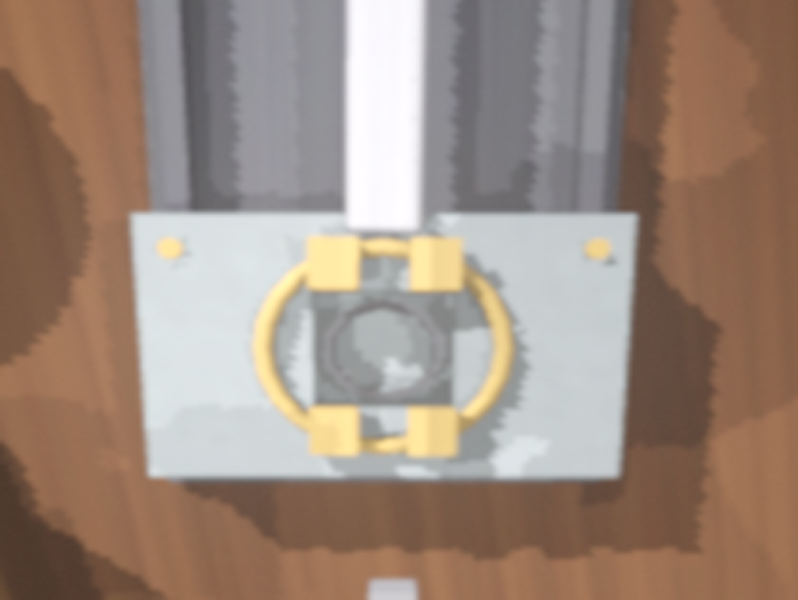

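Run:
```python
from h import *
d=np.load("w5.npz"); f,P,W=d["f"],d["P"],d["W"]
T,s=tool()
Q=(P-T[:3,3])@T[:3,:3]*1000
g=cv2.cvtColor(f,cv2.COLOR_BGR2GRAY)
for v in (197,200,204,210,218):
    print(v,g[v,270:298], [tuple(Q[v,u].round(1)) for u in (277,283,289)])
L=np.array([.5869,-.1686,.0335]); print("house tool",((L-T[:3,3])@T[:3,:3]*1000).round(1))
v=np.linalg.norm
# camera-z bias check: heights
print("house z",np.nanmedian(P[85:95,225:240,2]),"table",np.nanmedian(P[165:172,240:330,2]))
```

```text
197 [127 128 129 129 129 131 150 181 197 201 200 200 201 201 200 201 201 200
 195 169 135 122 123 128 131 133 133 131] [(np.float64(26.1), np.float64(-0.2), np.float64(33.3)), (np.float64(26.0), np.float64(3.8), np.float64(33.7)), (np.float64(-8.9), np.float64(10.9), np.float64(173.9))]
200 [126 127 129 129 129 131 152 186 202 206 206 206 206 206 206 206 206 206
 200 173 137 122 121 125 129 133 133 131] [(np.float64(24.5), np.float64(-0.2), np.float64(31.7)), (np.float64(24.5), np.float64(3.8), np.float64(31.5)), (np.float64(-12.9), np.float64(11.0), np.float64(175.9))]
204 [125 126 126 129 128 129 148 183 202 206 206 206 206 206 206 206 206 206
 200 174 136 122 120 122 127 130 132 131] [(np.float64(21.4), np.float64(-0.2), np.float64(32.8)), (np.float64(21.7), np.float64(3.8), np.float64(31.8)), (np.float64(-17.1), np.float64(11.0), np.float64(173.9))]
210 [125 124 125 126 127 129 147 183 202 205 205 205 205 205 205 205 205 205
 199 173 136 123 120 120 123 128 131 133] [(np.float64(17.5), np.float64(-0.2), np.float64(32.0)), (np.float64(17.6), np.float64(3.8), np.float64(31.9)), (np.float64(-24.3), np.float64(11.0), np.float64(174.1))]
218 [127 125 125 125 125 127 147 185 204 208 208 206 202 196 190 186 185 188
 189 168 137 123 122 121 120 124 128 131] [(np.float64(12.0), np.float64(-0.2), np.float64(32.0)), (np.float64(20.1), np.float64(3.7), np.float64(6.9)), (np.float64(-34.0), np.float64(11.1), np.float64(174.2))]
house tool [ 78.4   1.2 140. ]
house z 0.03268559485364089 table -0.000713234581131067
```

```bash
python3 -m crank '[{"grip":1,"x":0,"y":0,"z":0,"turn":0},{"grip":1,"x":0,"y":0,"z":0,"turn":0},{"grip":1,"x":0,"y":0,"z":0,"turn":0}]'
cat > lock.py <<'E'
from h import *
def lookT(name):
    """tool-frame cloud; also image"""
    T,s=tool(); c=env.read_camera("wrist"); C=np.asarray(c["tool_from_camera"]); d=c["depth"]; f=c["frame"]
    v,u=np.indices(d.shape)
    Q=np.stack([(u-c["cx"])/c["fx"]*d,(v-c["cy"])/c["fy"]*d,d,np.ones_like(d)],-1)@C.T; Q=Q[...,:3].copy(); Q[d==0]=np.nan
    cv2.imwrite(f"pics/{name}.png",f); np.savez(name+".npz",f=f,Q=Q,T=T,C=C)
    return f,Q,T,c
def ray(c,C,u,v,zt):
    """pixel to tool-frame point at tool z=zt"""
    u=np.asarray(u,float);v=np.asarray(v,float)
    d=np.stack([(u-c["cx"])/c["fx"],(v-c["cy"])/c["fy"],np.ones_like(u)],-1)@C[:3,:3].T
    return C[:3,3]+d*((zt-C[2,3])/d[...,2])[...,None]
E
python3 - <<'E'
from lock import *
f,Q,T,c=lookT("w6"); C=np.asarray(c["tool_from_camera"])
rows([.576,-.247,.174],-8.2)
z=Q[...,2]; zt=T[2,3]
m=((zt-z>.029)&(zt-z<.037)).astype(np.uint8); m[170:]=0;m[:,:200]=0;m[:,360:]=0;m[:66]=0
m=cv2.morphologyEx(m,cv2.MORPH_OPEN,np.ones((3,3)))
v,u=np.nonzero(m); X=ray(c,C,u,v,zt-.0335)*1000
print("house tool rect",cv2.minAreaRect(X[:,:2].astype(np.float32)))
g=cv2.cvtColor(f,cv2.COLOR_BGR2GRAY).astype(float)
print("key wing pts",[ (ray(c,C,a,204,.0319)*1000).round(1) for a in (276.9,289.4)], (ray(c,C,283,194.5,.0319)*1000).round(1))
print(g[190:200,283])
E
```

```text
clock: 7.7
ee_pos: [0.5748, -0.2462, 0.1741]
tcp_rot: [-0.0, 0.755, 0.656, 0.0]
force: [-0.2, -0.0, -0.3]
gripper_width: 0.0078
pos [ 0.5749 -0.2463  0.1741] jaw -8.02 dworld ccw -0.18 turn units (tool z down: cw+) 0.029
shift units before turn [-0.022  0.048  0.003] | after turn [-0.022  0.048  0.003] joints [-0.44  0.32  1.91  0.    0.91 -0.3 ] clock 7.75
house tool rect ((78.49087524414062, 1.2140655517578125), (121.65987396240234, 79.44416809082031), 89.98892974853516)
key wing pts [array([22.3, -2.9, 31.9]), array([22.3,  5.3, 31.9])] [28.8  1.1 31.9]
[133. 135. 150. 175. 190. 194. 196. 201. 205. 207.]
```

Run:
```python
from lock import *
d=np.load("w6.npz"); Q=d["Q"]*1000
for v in range(191,208,2): print(v,Q[v,283].round(1),Q[v,281].round(1))
```

```text
191 [ -1.5   1.1 175.4] [ -1.3  -1.2 174.6]
193 [ -3.8   1.1 175.4] [ -3.9  -1.2 175.5]
195 [26.7  1.1 39.2] [26.5 -0.3 39.9]
197 [26.6  1.1 34. ] [26.5 -0.3 34.4]
199 [25.6  1.1 32.6] [25.4 -0.2 33.4]
201 [24.2  1.1 32.5] [24.1 -0.2 33. ]
203 [22.8  1.1 32.9] [22.8 -0.2 32.8]
205 [21.5  1.1 32.4] [21.5 -0.2 32.4]
207 [20.5  1.1 31. ] [19.9 -0.3 33.3]
```

```bash
python3 -m crank '[{"grip":1,"x":0.5,"y":0,"z":0,"turn":0},{"grip":1,"x":0.8,"y":0,"z":0,"turn":0},{"grip":1,"x":0.8,"y":0,"z":0,"turn":0},{"grip":1,"x":0.8,"y":0,"z":0,"turn":0},{"grip":1,"x":0.22,"y":0,"z":0,"turn":0},{"grip":1,"x":0,"y":0,"z":0.8,"turn":0},{"grip":1,"x":0,"y":0,"z":0.8,"turn":0},{"grip":1,"x":0,"y":0,"z":0.7,"turn":0},{"grip":1,"x":0,"y":0,"z":0.3,"turn":0},{"grip":1,"x":0,"y":0,"z":0,"turn":0},{"grip":1,"x":0,"y":0,"z":0,"turn":0},{"grip":1,"x":0,"y":0,"z":0,"turn":0}]'
python3 - <<'E'
from lock import *
f,Q,T,c=lookT("w7")
rows([.576,-.247,.174],-8.2)
f,P,c,W=cloud("side"); cv2.imwrite("pics/s7.png",cv2.resize(f[130:260,200:380],None,fx=4,fy=4,interpolation=cv2.INTER_CUBIC))
E
```

```text
clock: 8.95
ee_pos: [0.5867, -0.1693, 0.1099]
tcp_rot: [0.001, 0.755, 0.656, 0.0]
force: [0.2, -0.6, -1.2]
gripper_width: 0.0079
pos [ 0.5866 -0.1693  0.1099] jaw -8.02 dworld ccw -0.18 turn units (tool z down: cw+) 0.029
shift units before turn [-3.138  0.016 -2.565] | after turn [-3.138  0.025 -2.565] joints [-0.32  0.39  1.96  0.    0.78 -0.18] clock 9.0
```

View pics/s7.png

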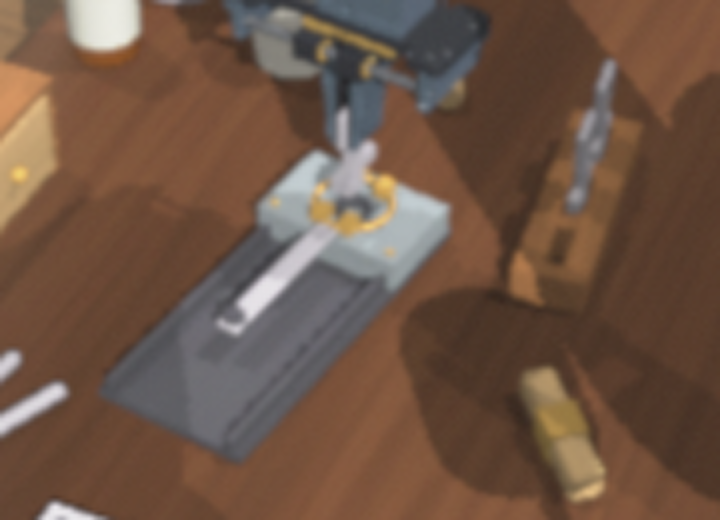

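View pics/w7.png

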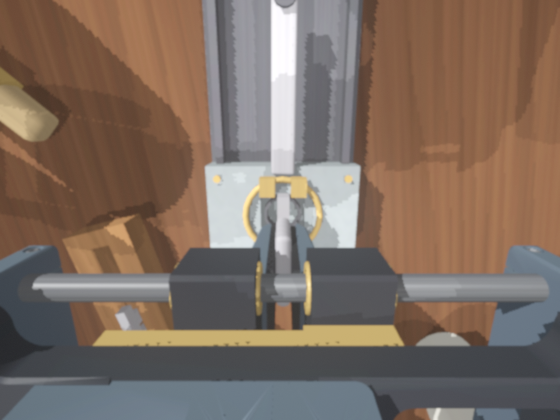

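```bash
python3 -m crank '[{"grip":1,"x":0,"y":0,"z":0.12,"turn":0},{"grip":1,"x":0,"y":0,"z":0.12,"turn":0},{"grip":1,"x":0,"y":0,"z":0.12,"turn":0},{"grip":1,"x":0,"y":0,"z":0,"turn":0}]';python3 -m crank '[{"grip":1,"x":0,"y":0,"z":0.1,"turn":0},{"grip":1,"x":0,"y":0,"z":0.1,"turn":0},{"grip":1,"x":0,"y":0,"z":0,"turn":0}]';python3 -m crank '[{"grip":1,"x":0,"y":0,"z":0.1,"turn":0},{"grip":1,"x":0,"y":0,"z":0.1,"turn":0},{"grip":1,"x":0,"y":0,"z":0,"turn":0}]'
```

```text
clock: 9.45
ee_pos: [0.5858, -0.169, 0.0994]
tcp_rot: [-0.0, 0.755, 0.656, -0.0]
force: [-0.4, -1.0, -0.1]
gripper_width: 0.0079
clock: 9.75
ee_pos: [0.5859, -0.169, 0.0945]
tcp_rot: [-0.0, 0.755, 0.656, -0.0]
force: [0.4, -1.0, -0.4]
gripper_width: 0.0077
clock: 10.05
ee_pos: [0.5859, -0.169, 0.0896]
tcp_rot: [-0.0, 0.755, 0.656, -0.0]
force: [0.3, 0.7, -0.2]
gripper_width: 0.0076
```

```bash
python3 -m crank '[{"grip":1,"x":0,"y":0,"z":0.06,"turn":0},{"grip":1,"x":0,"y":0,"z":0.06,"turn":0},{"grip":1,"x":0,"y":0,"z":0,"turn":0}]';python3 -m crank '[{"grip":1,"x":0,"y":0,"z":0.08,"turn":0},{"grip":1,"x":0,"y":0,"z":0.08,"turn":0},{"grip":1,"x":0,"y":0,"z":0,"turn":0}]'
```

```text
clock: 10.35
ee_pos: [0.586, -0.1691, 0.0867]
tcp_rot: [-0.0, 0.755, 0.656, -0.0]
force: [-0.8, 0.4, -0.0]
gripper_width: 0.0076
clock: 10.65
ee_pos: [0.5859, -0.169, 0.0826]
tcp_rot: [-0.0, 0.755, 0.656, -0.0]
force: [0.4, 0.4, -1.3]
gripper_width: 0.0076
```

```bash
python3 -m crank '[{"grip":1,"x":0,"y":0,"z":0.06,"turn":0},{"grip":1,"x":0,"y":0,"z":0,"turn":0.5},{"grip":1,"x":0,"y":0,"z":0,"turn":0.5},{"grip":1,"x":0,"y":0,"z":0,"turn":0.5},{"grip":1,"x":0,"y":0,"z":0,"turn":0.5},{"grip":1,"x":0,"y":0,"z":0,"turn":0}]'
python3 - <<'E'
from lock import *
f,Q,T,c=lookT("w8")
s=tool()[1]; print(s["force"].round(1),s["ft_torque"].round(2))
rows([.586,-.169,.08],-8.2)
f,P,c,W=cloud("top"); cv2.imwrite("pics/t8.png",cv2.resize(f[100:260,230:440],None,fx=3.6,fy=3.6,interpolation=cv2.INTER_CUBIC))
E
```

```text
clock: 11.25
ee_pos: [0.586, -0.169, 0.0813]
tcp_rot: [-0.0, 0.819, 0.573, -0.0]
force: [-0.6, 0.4, -0.8]
gripper_width: 0.008
[-0.1 -0.1 -0.5] [ 0.01  0.06 -0.01]
pos [ 0.586  -0.1691  0.0814] jaw -19.96 dworld ccw 11.76 turn units (tool z down: cw+) -1.96
shift units before turn [ 0.001 -0.002  0.055] | after turn [ 0.002 -0.002  0.055] joints [-0.32  0.44  1.97  0.    0.74  0.03] clock 11.3
```

View pics/w8.png

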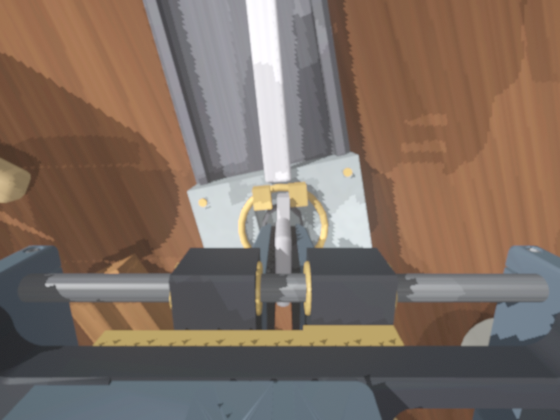

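```bash
python3 -m crank '[{"grip":1,"x":0,"y":0,"z":0,"turn":0.8},{"grip":1,"x":0,"y":0,"z":0,"turn":0.8},{"grip":1,"x":0,"y":0,"z":0,"turn":0.8},{"grip":1,"x":0,"y":0,"z":0,"turn":0.8},{"grip":1,"x":0,"y":0,"z":0,"turn":0.8},{"grip":1,"x":0,"y":0,"z":0,"turn":0.8},{"grip":1,"x":0,"y":0,"z":0,"turn":0.8},{"grip":1,"x":0,"y":0,"z":0,"turn":0.8},{"grip":1,"x":0,"y":0,"z":0,"turn":0.8},{"grip":1,"x":0,"y":0,"z":0,"turn":0.8},{"grip":1,"x":0,"y":0,"z":0,"turn":0.8},{"grip":1,"x":0,"y":0,"z":0,"turn":0.8}]'
python3 - <<'E'
from lock import *
s=tool()[1]; print(s["force"].round(1),s["ft_torque"].round(2))
rows([.586,-.169,.08],-8.2)
E
python3 -m crank '[{"grip":1,"x":0,"y":0,"z":0,"turn":0.5},{"grip":1,"x":0,"y":0,"z":0,"turn":0.5},{"grip":1,"x":0,"y":0,"z":0,"turn":0.5},{"grip":1,"x":0,"y":0,"z":0,"turn":0.5},{"grip":1,"x":0,"y":0,"z":0,"turn":0}]'
python3 - <<'E'
from lock import *
f,Q,T,c=lookT("w9")
s=tool()[1]; print(s["force"].round(1),s["ft_torque"].round(2))
rows([.586,-.169,.08],-8.2)
E
```

```text
clock: 12.55
ee_pos: [0.5851, -0.1681, 0.0812]
tcp_rot: [-0.001, 0.994, 0.107, -0.001]
force: [-5.5, 8.9, 5.8]
gripper_width: 0.0075
[-5.5  8.9  5.8] [2.02 1.11 0.25]
pos [ 0.5851 -0.1681  0.0812] jaw -77.73 dworld ccw 69.53 turn units (tool z down: cw+) -11.589
shift units before turn [0.028 0.042 0.049] | after turn [-0.03   0.041  0.049] joints [-0.32  0.44  1.97  0.    0.74  1.04] clock 12.55
clock: 13.05
ee_pos: [0.5851, -0.1681, 0.0811]
tcp_rot: [-0.001, 1.0, 0.003, -0.001]
force: [-4.1, 7.7, 1.5]
gripper_width: 0.008
[-4.2  8.5  2.6] [1.62 0.92 0.22]
pos [ 0.5851 -0.1681  0.081 ] jaw -89.57 dworld ccw 81.37 turn units (tool z down: cw+) -13.561
shift units before turn [0.037 0.035 0.042] | after turn [-0.029  0.041  0.042] joints [-0.32  0.44  1.97  0.    0.74  1.24] clock 13.1
```

View pics/w9.png

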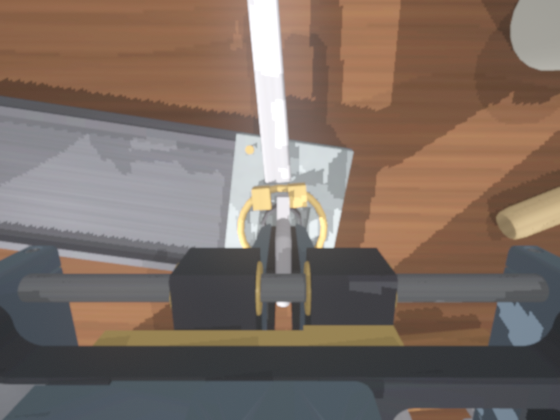

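```bash
python3 -m crank '[{"grip":1,"x":-0.03,"y":-0.06,"z":0,"turn":0.25},{"grip":1,"x":0,"y":0,"z":0,"turn":0.25},{"grip":1,"x":0,"y":0,"z":0,"turn":0},{"grip":1,"x":0,"y":0,"z":0,"turn":0}]'
python3 - <<'E'
from lock import *
s=tool()[1]; print(s["force"].round(1),s["ft_torque"].round(2))
rows([.586,-.169,.08],-8.2)
f,P,c,W=cloud("top"); cv2.imwrite("pics/t9.png",cv2.resize(f[60:260,230:440],None,fx=3,fy=3,interpolation=cv2.INTER_CUBIC))
E
```

```text
clock: 13.5
ee_pos: [0.5851, -0.1674, 0.0813]
tcp_rot: [-0.0, 1.0, -0.023, -0.0]
force: [-2.0, 3.0, -2.2]
gripper_width: 0.0076
[-2.   3.  -2.2] [0.73 0.6  0.09]
pos [ 0.5851 -0.1674  0.0813] jaw -92.59 dworld ccw 84.39 turn units (tool z down: cw+) -14.065
shift units before turn [0.04  0.061 0.05 ] | after turn [-0.057  0.046  0.05 ] joints [-0.32  0.44  1.97  0.    0.74  1.3 ] clock 13.5
```

View pics/t9.png

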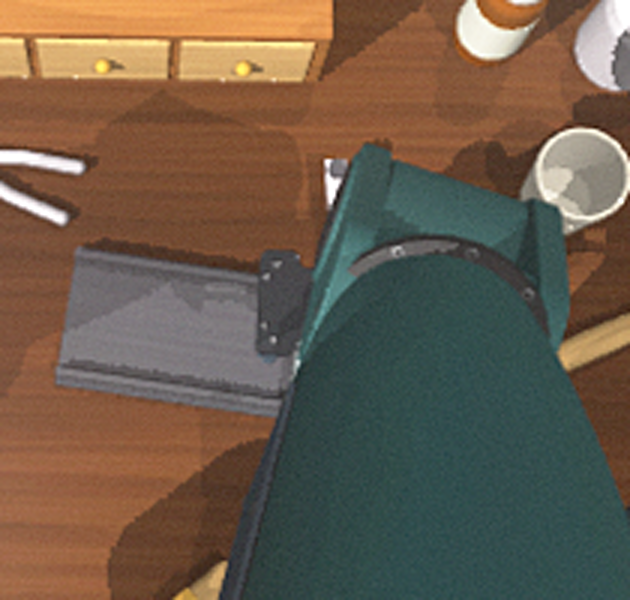

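```bash
python3 -m crank '[{"grip":1,"x":0,"y":0,"z":0,"turn":-0.5},{"grip":1,"x":0,"y":0,"z":0,"turn":0},{"grip":1,"x":0,"y":0,"z":-0.2,"turn":0},{"grip":1,"x":0,"y":0,"z":-0.4,"turn":0},{"grip":1,"x":0,"y":0,"z":-0.6,"turn":0},{"grip":1,"x":0,"y":0,"z":-0.8,"turn":0},{"grip":1,"x":0,"y":0,"z":-0.8,"turn":0},{"grip":1,"x":0,"y":0,"z":-0.8,"turn":0}]'; python3 -m crank '[{"grip":1,"x":0,"y":0,"z":0,"turn":-1},{"grip":1,"x":0,"y":0,"z":0,"turn":-1},{"grip":1,"x":0,"y":0,"z":0,"turn":-1},{"grip":1,"x":0,"y":0,"z":0,"turn":-1},{"grip":1,"x":0,"y":0,"z":0,"turn":-1},{"grip":1,"x":0,"y":0,"z":0,"turn":-1},{"grip":1,"x":0,"y":0,"z":0,"turn":-1},{"grip":1,"x":0,"y":0,"z":0,"turn":-1},{"grip":1,"x":0,"y":0,"z":0,"turn":-1},{"grip":1,"x":0,"y":0,"z":0,"turn":-1},{"grip":1,"x":0,"y":0,"z":0,"turn":-1},{"grip":1,"x":0,"y":0,"z":0,"turn":-1}]';python3 -m crank '[{"grip":1,"x":0,"y":0,"z":0,"turn":-1},{"grip":1,"x":0,"y":0,"z":0,"turn":-1},{"grip":1,"x":0,"y":0,"z":0,"turn":-1},{"grip":1,"x":0,"y":0,"z":0,"turn":-1},{"grip":1,"x":0,"y":0,"z":0,"turn":0},{"grip":1,"x":0,"y":0,"z":0,"turn":0}]'
python3 - <<'E'
from lock import *
rows([.4306,-.1977,.164],6.65)
f,Q,T,c=lookT("w10")
E
```

```text
clock: 14.35
ee_pos: [0.5856, -0.1677, 0.1737]
tcp_rot: [0.0, 1.0, 0.003, 0.001]
force: [0.1, 0.9, -1.6]
gripper_width: 0.0076
clock: 15.55
ee_pos: [0.5857, -0.1677, 0.173]
tcp_rot: [0.001, 0.806, 0.592, 0.0]
force: [-0.5, -0.5, -0.0]
gripper_width: 0.008
clock: 16.15
ee_pos: [0.5856, -0.1677, 0.1724]
tcp_rot: [0.0, 0.668, 0.744, 0.0]
force: [-0.0, -0.6, -1.0]
gripper_width: 0.0076
pos [ 0.5856 -0.1677  0.1724] jaw 6.19 dworld ccw 0.46 turn units (tool z down: cw+) -0.077
shift units before turn [-0.525 -6.293  0.329] | after turn [-0.475 -6.297  0.329] joints [-0.32  0.3   1.95  0.    0.89 -0.43] clock 16.15
```

View pics/w10.png

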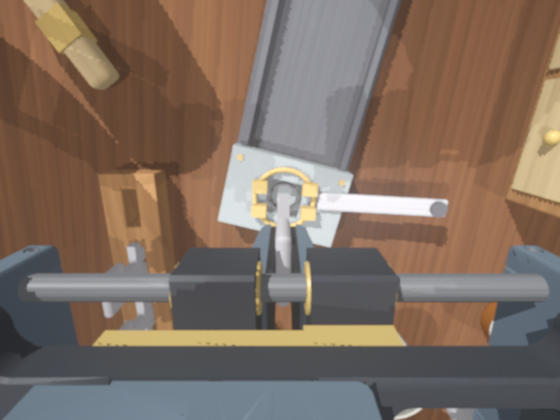

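```bash
python3 - <<'E'
from lock import *
d=np.load("w10.npz"); Q=d["Q"]*1000
for v in range(191,208,2): print(v,Q[v,283].round(1),Q[v,281].round(1))
E
python3 -m crank '[{"grip":1,"x":0,"y":-1,"z":0,"turn":-0.07},{"grip":1,"x":-0.1,"y":-1,"z":0,"turn":0},{"grip":1,"x":-0.1,"y":-1,"z":0,"turn":0},{"grip":1,"x":-0.1,"y":-1,"z":0,"turn":0},{"grip":1,"x":-0.1,"y":-1,"z":0,"turn":0},{"grip":1,"x":-0.1,"y":-0.9,"z":0,"turn":0},{"grip":1,"x":0,"y":-0.4,"z":0.3,"turn":0},{"grip":1,"x":0,"y":0,"z":0,"turn":0},{"grip":1,"x":0,"y":0,"z":0,"turn":0}]';python3 - <<'E'
from lock import *
rows([.4306,-.1977,.164],6.65)
f,Q,T,c=lookT("w11")
E
```

```text
191 [  3.4   0.8 153. ] [  3.3  -1.3 153.1]
193 [  1.3   0.8 152.5] [  1.   -1.3 153.9]
195 [26.5  0.8 39. ] [26.3 -0.5 39.9]
197 [26.4  0.9 34. ] [26.7 -0.5 32.6]
199 [25.2  0.9 33. ] [25.4 -0.5 32.4]
201 [23.7  0.9 33.6] [23.8 -0.5 33.3]
203 [22.7  0.9 32.2] [nan nan nan]
205 [21.2  0.9 32.7] [21.5 -0.5 31.7]
207 [19.9  0.9 32.6] [19.9 -0.5 32.4]
clock: 17.1
ee_pos: [0.4311, -0.1985, 0.1639]
tcp_rot: [0.0, 0.664, 0.747, 0.0]
force: [0.1, -0.4, -1.0]
gripper_width: 0.008
pos [ 0.4311 -0.1985  0.1639] jaw 6.75 dworld ccw -0.1 turn units (tool z down: cw+) 0.016
shift units before turn [ 0.035 -0.015 -0.003] | after turn [ 0.035 -0.016 -0.003] joints [-0.48  0.11  2.21  0.    0.82 -0.6 ] clock 17.1
```

View pics/w11.png

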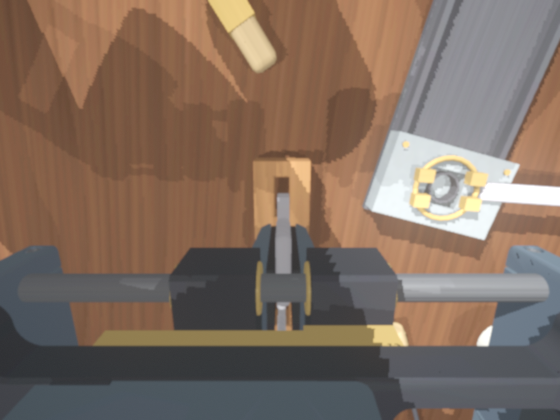

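```bash
python3 -m crank '[{"grip":1,"x":0.03,"y":-0.015,"z":0.8,"turn":0},{"grip":1,"x":0,"y":0,"z":0.8,"turn":0},{"grip":1,"x":0,"y":0,"z":0.8,"turn":0},{"grip":1,"x":0,"y":0,"z":0.4,"turn":0},{"grip":1,"x":0,"y":0,"z":0,"turn":0}]';python3 -m crank '[{"grip":1,"x":0,"y":0,"z":0.2,"turn":0},{"grip":1,"x":0,"y":0,"z":0.2,"turn":0},{"grip":1,"x":0,"y":0,"z":0,"turn":0}]';python3 -m crank '[{"grip":1,"x":0,"y":0,"z":0.2,"turn":0},{"grip":1,"x":0,"y":0,"z":0.15,"turn":0},{"grip":1,"x":0,"y":0,"z":0,"turn":0}]'
python3 - <<'E'
from lock import *
rows([.4306,-.1977,.0739],6.65)
E
```

```text
clock: 17.65
ee_pos: [0.4299, -0.1974, 0.0929]
tcp_rot: [-0.001, 0.664, 0.748, -0.0]
force: [-0.1, -0.9, -0.5]
gripper_width: 0.0073
clock: 17.95
ee_pos: [0.43, -0.1978, 0.0839]
tcp_rot: [0.0, 0.664, 0.748, 0.0]
force: [-0.2, 0.4, -2.0]
gripper_width: 0.0079
clock: 18.25
ee_pos: [0.4297, -0.1976, 0.0747]
tcp_rot: [-0.0, 0.664, 0.748, -0.0]
force: [-0.3, 0.2, 0.1]
gripper_width: 0.0078
pos [ 0.4297 -0.1976  0.0747] jaw 6.8 dworld ccw -0.15 turn units (tool z down: cw+) 0.025
shift units before turn [-0.006  0.035  0.034] | after turn [-0.006  0.035  0.034] joints [-0.48  0.28  2.24  0.    0.63 -0.6 ] clock 18.25
```

```bash
python3 -m crank '[{"grip":0.85,"x":0,"y":0,"z":0,"turn":0},{"grip":0.85,"x":0,"y":0,"z":0,"turn":0},{"grip":0.5,"x":0,"y":0,"z":0,"turn":0},{"grip":0.5,"x":0,"y":0,"z":0,"turn":0},{"grip":0.5,"x":0,"y":0,"z":-0.5,"turn":0},{"grip":0.5,"x":0,"y":0,"z":-1,"turn":0},{"grip":0.5,"x":0,"y":0,"z":-1,"turn":0},{"grip":0.5,"x":0,"y":0,"z":-1,"turn":0},{"grip":0.5,"x":0,"y":0,"z":-1,"turn":0},{"grip":0,"x":0,"y":0,"z":-1,"turn":0},{"grip":0,"x":0,"y":0,"z":0,"turn":0}]';python3 - <<'E'
from lock import *
f,Q,T,c=lookT("w12")
rows([.453,.1685,.21],90)
f,P,c,W=cloud("top"); cv2.imwrite("pics/t12.png",f)
hsv=cv2.cvtColor(f,cv2.COLOR_BGR2HSV); w=(hsv[...,1]<50)&(hsv[...,2]>150)
rect(P,(190,140,225,195),(.009,.025),"206",w)
rect(P,(154,205,180,255),(.012,.025),"165",w)
rect(P,(197,203,226,255),(.009,.025),"211",w)
E
```

```text
clock: 19.35
ee_pos: [0.4315, -0.1985, 0.2166]
tcp_rot: [0.003, 0.664, 0.748, 0.001]
force: [0.7, -0.4, -0.5]
gripper_width: 0.0584
pos [ 0.4307 -0.1982  0.2148] jaw 6.8 dworld ccw 83.2 turn units (tool z down: cw+) -13.867
shift units before turn [14.458  2.619  0.171] | after turn [-0.889 14.666  0.171] joints [-0.48  0.02  2.19  0.    0.93 -0.6 ] clock 19.4
206 384 c 607.6 187.2 wh 88.9 29.2 a 1.9 mean [605.5 186.3  16.3] zmax 21.5
165 392 c 450.6 288.0 wh 30.2 88.7 a 82.9 mean [449.2 287.8  16.3] zmax 21.9
211 395 c 451.8 169.0 wh 29.5 88.2 a 89.2 mean [451.2 168.7  16.3] zmax 22.3
```

View pics/w12.png

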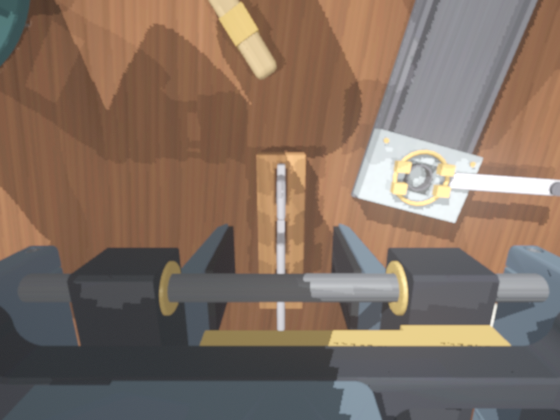

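View pics/t12.png

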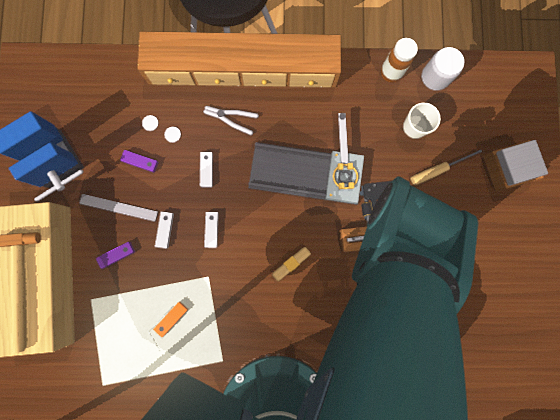

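```bash
python3 - <<'E'
from lock import *
d=np.load("w12.npz"); Q,T=d["Q"],d["T"]
P=Q@T[:3,:3].T+T[:3,3]
rect(P,(268,150,294,220),(.08,.12),"key1")
rect(P,(268,221,294,340),(.08,.12),"key2+")
E
python3 -m crank '[{"grip":0,"x":1,"y":0.18,"z":0,"turn":0},{"grip":0,"x":1,"y":0.18,"z":0,"turn":0},{"grip":0,"x":1,"y":0.18,"z":0,"turn":0},{"grip":0,"x":1,"y":0.18,"z":0,"turn":0},{"grip":0,"x":1,"y":0.18,"z":0,"turn":0},{"grip":0,"x":1,"y":0.18,"z":0,"turn":0},{"grip":0,"x":1,"y":0.18,"z":0,"turn":0},{"grip":0,"x":1,"y":0.18,"z":0,"turn":0},{"grip":0,"x":1,"y":0.18,"z":0,"turn":0},{"grip":0,"x":1,"y":0.18,"z":0,"turn":0},{"grip":0,"x":1,"y":0.18,"z":0,"turn":0},{"grip":0,"x":1,"y":0.18,"z":0,"turn":0}]';python3 -m crank '[{"grip":0,"x":1,"y":0.18,"z":0,"turn":-1},{"grip":0,"x":1,"y":0.28,"z":0,"turn":-1},{"grip":0,"x":0.46,"y":0.2,"z":0,"turn":-1},{"grip":0,"x":0,"y":0,"z":0,"turn":-1},{"grip":0,"x":0,"y":0,"z":0,"turn":-1},{"grip":0,"x":0,"y":0,"z":0,"turn":-1},{"grip":0,"x":0,"y":0,"z":0,"turn":-1},{"grip":0,"x":0,"y":0,"z":0,"turn":-1},{"grip":0,"x":0,"y":0,"z":0,"turn":-1},{"grip":0,"x":0,"y":0,"z":0,"turn":-1},{"grip":0,"x":0,"y":0,"z":0,"turn":-1},{"grip":0,"x":0,"y":0,"z":0,"turn":-1}]';python3 -m crank '[{"grip":0,"x":0,"y":0,"z":0,"turn":-1},{"grip":0,"x":0,"y":0,"z":0,"turn":-0.8},{"grip":0,"x":0,"y":0,"z":0,"turn":0},{"grip":0,"x":0,"y":0,"z":0,"turn":0}]'
python3 - <<'E'
from lock import *
rows([.452,.1688,.011],89.5)
f,Q,T,c=lookT("w13")
E
```

```text
key1 347 c 429.7 -196.8 wh 7.8 38.8 a 6.8 mean [ 429.9 -195.4   95.9] zmax 98.9
key2+ 486 c 441.1 -291.3 wh 8.4 101.6 a 7.2 mean [ 440.2 -284.5   95.7] zmax 99.1
clock: 20.65
ee_pos: [0.4473, 0.1075, 0.2118]
tcp_rot: [-0.001, 0.664, 0.748, -0.001]
force: [-0.1, 0.0, 0.4]
gripper_width: 0.091
clock: 21.85
ee_pos: [0.4512, 0.1701, 0.2117]
tcp_rot: [-0.001, 0.095, 0.995, -0.0]
force: [-1.0, 0.1, -0.1]
gripper_width: 0.0912
clock: 22.25
ee_pos: [0.4515, 0.1702, 0.2121]
tcp_rot: [-0.001, 0.005, 1.0, -0.0]
force: [-0.1, -0.6, -0.1]
gripper_width: 0.0914
pos [0.4515 0.1702 0.2121] jaw 89.45 dworld ccw 0.05 turn units (tool z down: cw+) -0.008
shift units before turn [-0.029 -0.052  8.044] | after turn [-0.029 -0.052  8.044] joints [ 0.31  0.04  2.17  0.    0.93 -1.25] clock 22.25
```

View pics/w13.png

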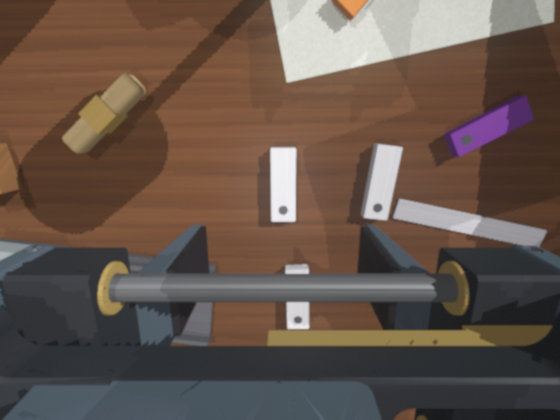

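```bash
cat >> lock.py <<'E'
def barT(name,px,zb=0.016,tol=0.006):
    d=np.load(name+".npz"); Q,T,f=d["Q"],d["T"],d["f"]
    P=Q@T[:3,:3].T+T[:3,3]; hsv=cv2.cvtColor(f,cv2.COLOR_BGR2HSV)
    x0,y0,x1,y1=px; m=np.zeros(f.shape[:2],bool); m[y0:y1,x0:x1]=1
    m&=(hsv[...,1]<45)&(hsv[...,2]>140)&(abs(P[...,2]-zb)<tol)
    q=Q[m][:,:2]*1000; r=cv2.minAreaRect(q.astype(np.float32)); p=P[m][:,:2]*1000; rw=cv2.minAreaRect(p.astype(np.float32))
    print("tool rect",np.round(r[0],1),np.round(r[1],1),round(r[2],1),"world",np.round(rw[0],1),np.round(rw[1],1),round(rw[2],1),"z",np.median(P[m][:,2]).round(4))
E
python3 - <<'E'
from lock import *
barT("w13",(260,135,305,235)); barT("w13",(355,135,405,230))
E
```

```text
tool rect [-0.  -1.8] [89.5 29.8] 0.4 world [451.3 168.3] [29.8 89.5] 89.0 z 0.0152
tool rect [  2.6 117. ] [90.  30.1] 6.9 world [449.8 287.2] [30.1 90. ] 82.5 z 0.0151
```

```bash
python3 -m crank '[{"grip":0,"x":0,"y":-0.12,"z":0.8,"turn":0.07},{"grip":0,"x":0,"y":0,"z":1,"turn":0},{"grip":0,"x":0,"y":0,"z":1,"turn":0},{"grip":0,"x":0,"y":0,"z":1,"turn":0},{"grip":0,"x":0,"y":0,"z":1,"turn":0},{"grip":0,"x":0,"y":0,"z":1,"turn":0},{"grip":0,"x":0,"y":0,"z":1,"turn":0},{"grip":0,"x":0,"y":0,"z":0.8,"turn":0},{"grip":0,"x":0,"y":0,"z":0.4,"turn":0},{"grip":0,"x":0,"y":0,"z":0,"turn":0},{"grip":0.5,"x":0,"y":0,"z":0,"turn":0},{"grip":0.5,"x":0,"y":0,"z":0,"turn":0}]' 40;python3 -m crank '[{"grip":1,"x":0,"y":0,"z":0,"turn":0},{"grip":1,"x":0,"y":0,"z":0,"turn":0},{"grip":1,"x":0,"y":0,"z":0,"turn":0},{"grip":1,"x":0,"y":0,"z":0,"turn":0},{"grip":1,"x":0,"y":0,"z":0,"turn":0},{"grip":1,"x":0,"y":0,"z":0,"turn":0},{"grip":1,"x":0,"y":0,"z":0,"turn":0}]'
```

```text
clock: 23.5
ee_pos: [0.4525, 0.1675, 0.0136]
tcp_rot: [0.001, 0.007, 1.0, 0.0]
force: [-0.0, -0.3, -0.2]
gripper_width: 0.0781
clock: 24.2
ee_pos: [0.452, 0.1674, 0.0127]
tcp_rot: [0.0, 0.007, 1.0, 0.0]
force: [0.2, 1.2, 1.2]
gripper_width: 0.0297
```

```bash
python3 -m crank '[{"grip":1,"x":0,"y":0,"z":-0.4,"turn":0},{"grip":1,"x":0,"y":0,"z":-0.8,"turn":0},{"grip":1,"x":0,"y":0,"z":-1,"turn":0},{"grip":1,"x":0,"y":0,"z":-1,"turn":0.6},{"grip":1,"x":0,"y":0,"z":-0.3,"turn":0.6},{"grip":1,"x":0,"y":0,"z":0,"turn":0}]';python3 - <<'E'
from lock import *
rows([.5963,-.0868,.1],82)
E
```

```text
clock: 24.8
ee_pos: [0.4525, 0.1674, 0.1018]
tcp_rot: [0.001, 0.07, 0.998, 0.0]
force: [-0.2, -1.1, -3.8]
gripper_width: 0.03
pos [0.4525 0.1674 0.1018] jaw 81.92 dworld ccw 0.08 turn units (tool z down: cw+) -0.013
shift units before turn [-7.125 -9.26   0.077] | after turn [-7.113 -9.27   0.077] joints [ 0.31  0.23  2.22 -0.    0.69 -1.12] clock 24.8
```

```bash
python3 -m crank '[{"grip":1,"x":-0.4,"y":-0.5,"z":0,"turn":0},{"grip":1,"x":-0.76,"y":-1,"z":0,"turn":0},{"grip":1,"x":-0.76,"y":-1,"z":0,"turn":0},{"grip":1,"x":-0.76,"y":-1,"z":0,"turn":0},{"grip":1,"x":-0.76,"y":-1,"z":0,"turn":0},{"grip":1,"x":-0.76,"y":-1,"z":0,"turn":0},{"grip":1,"x":-0.76,"y":-1,"z":0,"turn":0},{"grip":1,"x":-0.76,"y":-1,"z":0,"turn":0},{"grip":1,"x":-0.76,"y":-1,"z":0,"turn":0},{"grip":1,"x":-0.64,"y":-0.77,"z":0,"turn":0},{"grip":1,"x":0,"y":0,"z":0,"turn":0},{"grip":1,"x":0,"y":0,"z":0,"turn":0}]';python3 - <<'E'
from lock import *
rows([.5963,-.0868,.0207],82)
f,Q,T,c=lookT("w14")
E
```

```text
clock: 26.0
ee_pos: [0.595, -0.0871, 0.0993]
tcp_rot: [-0.001, 0.07, 0.998, 0.0]
force: [0.6, -0.2, -3.9]
gripper_width: 0.03
pos [ 0.595  -0.0871  0.0993] jaw 82.01 dworld ccw -0.01 turn units (tool z down: cw+) 0.001
shift units before turn [-0.056  0.02   3.143] | after turn [-0.056  0.02   3.143] joints [-0.18  0.4   1.98  0.    0.76 -1.62] clock 26.0
```

View pics/w14.png

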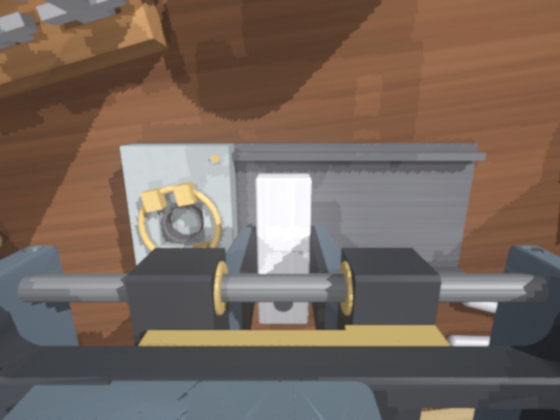

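```bash
python3 -m crank '[{"grip":1,"x":-0.05,"y":0.24,"z":0.5,"turn":0},{"grip":1,"x":0,"y":0,"z":0.8,"turn":0},{"grip":1,"x":0,"y":0,"z":0.8,"turn":0},{"grip":1,"x":0,"y":0,"z":0.5,"turn":0},{"grip":1,"x":0,"y":0,"z":0.2,"turn":0},{"grip":1,"x":0,"y":0,"z":0.15,"turn":0},{"grip":1,"x":0,"y":0,"z":0.1,"turn":0},{"grip":1,"x":0,"y":0,"z":0,"turn":0},{"grip":1,"x":0,"y":0,"z":0,"turn":0}]';python3 - <<'E'
from lock import *
rows([.5963,-.0868,.0207],82)
f,Q,T,c=lookT("w15")
E
```

```text
clock: 26.95
ee_pos: [0.5982, -0.0814, 0.0244]
tcp_rot: [0.0, 0.07, 0.998, -0.0]
force: [0.5, 0.1, -3.1]
gripper_width: 0.0297
pos [ 0.5982 -0.0814  0.0244] jaw 81.98 dworld ccw 0.02 turn units (tool z down: cw+) -0.004
shift units before turn [ 0.045 -0.226  0.149] | after turn [ 0.045 -0.226  0.149] joints [-0.17  0.53  1.98  0.    0.64 -1.6 ] clock 26.95
```

```bash
python3 -m crank '[{"grip":1,"x":0.05,"y":0,"z":0.07,"turn":0},{"grip":1,"x":0,"y":0,"z":0.07,"turn":0},{"grip":1,"x":0,"y":0,"z":0,"turn":0},{"grip":1,"x":0,"y":0,"z":0,"turn":0}]'
```

```text
clock: 27.4
ee_pos: [0.5966, -0.0811, 0.0207]
tcp_rot: [-0.0, 0.07, 0.998, 0.0]
force: [-4.4, 0.6, 5.4]
gripper_width: 0.0299
```

```bash
python3 -m crank '[{"grip":0.52,"x":0,"y":0,"z":0,"turn":0},{"grip":0.52,"x":0,"y":0,"z":0,"turn":0},{"grip":0.52,"x":0,"y":0,"z":0,"turn":0},{"grip":0.52,"x":0,"y":0,"z":0,"turn":0},{"grip":0.52,"x":0,"y":0,"z":-0.5,"turn":0},{"grip":0.52,"x":0,"y":0,"z":-0.8,"turn":0},{"grip":0.52,"x":0,"y":0,"z":-0.8,"turn":0},{"grip":1,"x":0,"y":0.5,"z":0,"turn":0},{"grip":1,"x":0,"y":1,"z":0,"turn":0},{"grip":1,"x":0,"y":0.5,"z":0,"turn":0},{"grip":1,"x":0,"y":0,"z":0,"turn":0},{"grip":1,"x":0,"y":0,"z":0,"turn":0}]' 20;python3 - <<'E'
from lock import *
f,Q,T,c=lookT("w16")
rows([.5963,-.0868,.0207],82)
barT("w16",(100,100,330,330),.024)
E
```

```text
clock: 28.6
ee_pos: [0.6034, -0.0315, 0.0727]
tcp_rot: [-0.0, 0.069, 0.998, -0.0]
force: [0.2, -1.1, -1.2]
gripper_width: 0.0065
pos [ 0.6034 -0.0319  0.0727] jaw 81.99 dworld ccw 0.01 turn units (tool z down: cw+) -0.001
shift units before turn [-0.026 -2.216  2.079] | after turn [-0.026 -2.216  2.079] joints [-0.09  0.45  1.98 -0.    0.72 -1.52] clock 28.65
tool rect [ -4.  -83.4] [124.9 108. ] 10.5 world [ 595.8 -114.6] [108.  124.9] 71.6 z 0.0231
```

View pics/w16.png

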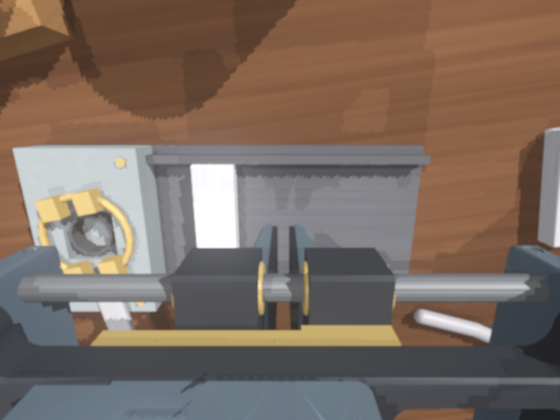

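```bash
python3 -m crank '[{"grip":1,"x":0,"y":0,"z":0.7,"turn":0},{"grip":1,"x":0,"y":0,"z":0.8,"turn":0},{"grip":1,"x":0,"y":0,"z":0.5,"turn":0},{"grip":1,"x":0,"y":0,"z":0.1,"turn":0},{"grip":1,"x":0,"y":-0.3,"z":0,"turn":0},{"grip":1,"x":0,"y":-0.3,"z":0,"turn":0},{"grip":1,"x":0,"y":-0.2,"z":0,"turn":0},{"grip":1,"x":0,"y":-0.2,"z":0,"turn":0},{"grip":1,"x":0,"y":-0.2,"z":0,"turn":0},{"grip":1,"x":0,"y":-0.2,"z":0,"turn":0},{"grip":1,"x":0,"y":-0.2,"z":0,"turn":0},{"grip":1,"x":0,"y":-0.2,"z":0,"turn":0}]'; python3 -m crank '[{"grip":1,"x":0,"y":-0.1,"z":0,"turn":0},{"grip":1,"x":0,"y":0,"z":0,"turn":0}]'
```

```text
clock: 29.85
ee_pos: [0.5978, -0.0763, 0.0209]
tcp_rot: [0.0, 0.07, 0.998, 0.0]
force: [0.7, 6.1, 5.5]
gripper_width: 0.0001
clock: 30.05
ee_pos: [0.5971, -0.079, 0.0206]
tcp_rot: [0.0, 0.07, 0.998, -0.0]
force: [-0.5, -0.1, 0.7]
gripper_width: 0.0006
```

```bash
python3 -m crank '[{"grip":1,"x":0,"y":-0.08,"z":0,"turn":0},{"grip":1,"x":0,"y":-0.06,"z":0,"turn":0},{"grip":1,"x":0,"y":0,"z":0,"turn":0}]'; python3 -m crank '[{"grip":1,"x":0,"y":-0.06,"z":0,"turn":0},{"grip":1,"x":0,"y":-0.02,"z":0,"turn":0},{"grip":1,"x":0,"y":0,"z":0,"turn":0}]'
```

```text
clock: 30.35
ee_pos: [0.5965, -0.0822, 0.0204]
tcp_rot: [-0.0, 0.07, 0.998, -0.0]
force: [1.8, 1.8, 2.1]
gripper_width: 0.0004
clock: 30.65
ee_pos: [0.5962, -0.0841, 0.0204]
tcp_rot: [-0.0, 0.07, 0.998, -0.0]
force: [0.8, 3.4, 3.8]
gripper_width: 0.0003
```

```bash
python3 -m crank '[{"grip":1,"x":0,"y":-0.06,"z":0,"turn":0},{"grip":1,"x":0,"y":0,"z":0,"turn":0}]'; python3 -m crank '[{"grip":1,"x":0,"y":-0.06,"z":0,"turn":0},{"grip":1,"x":0,"y":0,"z":0,"turn":0}]';  python3 -m crank '[{"grip":1,"x":0,"y":-0.04,"z":0,"turn":0},{"grip":1,"x":0,"y":0,"z":0,"turn":0}]';python3 - <<'E'
from lock import *
f,Q,T,c=lookT("w17")
E
```

```text
clock: 30.85
ee_pos: [0.5959, -0.0857, 0.0204]
tcp_rot: [-0.0, 0.07, 0.998, 0.0]
force: [0.8, 2.6, 3.1]
gripper_width: 0.0002
clock: 31.05
ee_pos: [0.5958, -0.0872, 0.0204]
tcp_rot: [-0.0, 0.07, 0.998, -0.0]
force: [-0.0, 3.7, 1.2]
gripper_width: 0.0001
clock: 31.25
ee_pos: [0.5956, -0.088, 0.0204]
tcp_rot: [-0.0, 0.07, 0.998, 0.0]
force: [1.4, 3.2, 3.5]
gripper_width: 0.0003
```

View pics/w17.png

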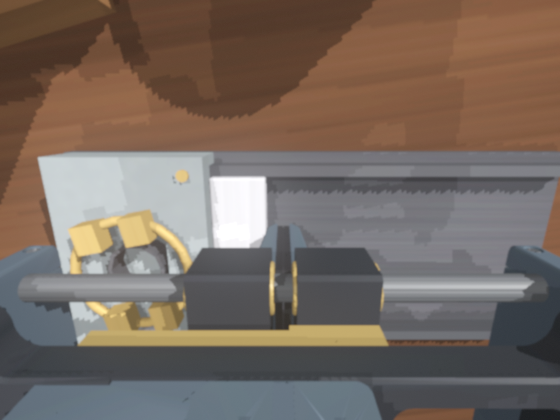

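```bash
python3 -m crank '[{"grip":1,"x":0,"y":-0.05,"z":0,"turn":0},{"grip":1,"x":0,"y":0,"z":0,"turn":0}]'; python3 -m crank '[{"grip":1,"x":0,"y":-0.05,"z":0,"turn":0},{"grip":1,"x":0,"y":0,"z":0,"turn":0}]';  python3 -m crank '[{"grip":1,"x":0,"y":-0.05,"z":0,"turn":0},{"grip":1,"x":0,"y":0,"z":0,"turn":0}]'
```

```text
clock: 31.5
ee_pos: [0.5956, -0.0882, 0.0204]
tcp_rot: [-0.0, 0.07, 0.998, 0.001]
force: [3.7, 17.3, 3.0]
gripper_width: 0.0009
clock: 31.7
ee_pos: [0.5956, -0.0884, 0.0205]
tcp_rot: [0.0, 0.07, 0.998, 0.001]
force: [3.7, 30.1, 3.8]
gripper_width: 0.0002
clock: 31.9
ee_pos: [0.5955, -0.0885, 0.0205]
tcp_rot: [0.0, 0.071, 0.998, 0.002]
force: [7.1, 43.0, 5.5]
gripper_width: 0.0004
```

```bash
python3 -m crank '[{"grip":1,"x":0,"y":0.3,"z":0,"turn":0},{"grip":1,"x":0,"y":0.3,"z":-0.3,"turn":0},{"grip":1,"x":0,"y":0,"z":-1,"turn":0},{"grip":1,"x":0,"y":0,"z":-1,"turn":0},{"grip":0,"x":0.2,"y":0.5,"z":-1,"turn":0},{"grip":0,"x":0.56,"y":1,"z":-1,"turn":0},{"grip":0,"x":0.56,"y":1,"z":-1,"turn":0},{"grip":0,"x":0.56,"y":1,"z":-1,"turn":0},{"grip":0,"x":0.56,"y":1,"z":-1,"turn":0},{"grip":0,"x":0.56,"y":1,"z":0,"turn":0},{"grip":0,"x":0.56,"y":1,"z":0,"turn":0},{"grip":0,"x":0.56,"y":1,"z":0,"turn":0}]' 40; python3 -m crank '[{"grip":0,"x":0.56,"y":1,"z":0,"turn":0},{"grip":0,"x":0.56,"y":1,"z":0,"turn":0},{"grip":0,"x":0.56,"y":1,"z":0,"turn":0},{"grip":0,"x":0.56,"y":1,"z":0,"turn":0},{"grip":0,"x":0.56,"y":1,"z":0,"turn":0},{"grip":0,"x":0.56,"y":1,"z":0,"turn":0},{"grip":0,"x":0.5,"y":0.5,"z":0,"turn":0},{"grip":0,"x":0,"y":0,"z":0,"turn":0},{"grip":0,"x":0,"y":0,"z":0,"turn":0}]';python3 - <<'E'
from lock import *
rows([.45,.2875,.012],82.6)
f,Q,T,c=lookT("w18")
barT("w18",(230,100,335,240))
f,P,c,W=cloud("top"); cv2.imwrite("pics/t18.png",f)
hsv=cv2.cvtColor(f,cv2.COLOR_BGR2HSV); w=(hsv[...,1]<50)&(hsv[...,2]>150)
rect(P,(190,140,225,195),(.009,.025),"206",w)
E
```

```text
clock: 33.1
ee_pos: [0.5209, 0.1239, 0.2036]
tcp_rot: [0.0, 0.07, 0.998, -0.0]
force: [1.2, 0.3, 0.1]
gripper_width: 0.0618
clock: 34.0
ee_pos: [0.4485, 0.2973, 0.2031]
tcp_rot: [0.0, 0.07, 0.998, -0.0]
force: [0.2, -0.6, 0.0]
gripper_width: 0.0914
pos [0.4485 0.2973 0.2031] jaw 82.02 dworld ccw 0.58 turn units (tool z down: cw+) -0.096
shift units before turn [-0.112 -0.377  7.646] | after turn [-0.108 -0.378  7.646] joints [ 0.54  0.15  2.07 -0.    0.92 -0.89] clock 34.0
tool rect [ -2.4 -10. ] [30.1 89.3] 89.7 world [449.5 287. ] [30.1 89.3] 82.3 z 0.0152
206 378 c 607.3 187.3 wh 88.8 29.5 a 1.7 mean [605.8 186.3  16.5] zmax 22.0
```

View pics/w18.png

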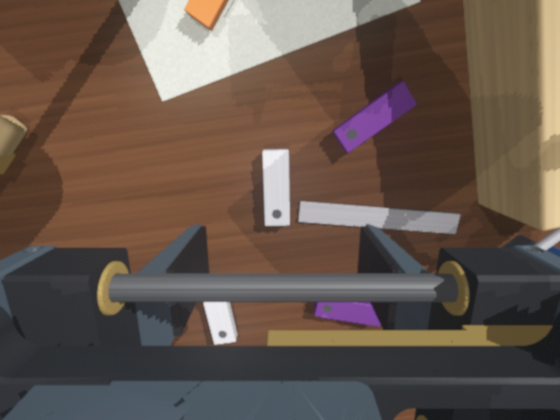

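View pics/t18.png

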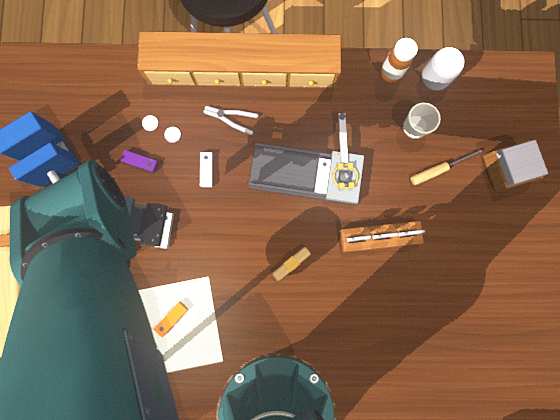

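```bash
python3 -m crank '[{"grip":0,"x":0.28,"y":-0.45,"z":0.6,"turn":-0.05},{"grip":0,"x":0,"y":0,"z":1,"turn":0},{"grip":0,"x":0,"y":0,"z":1,"turn":0},{"grip":0,"x":0,"y":0,"z":1,"turn":0},{"grip":0,"x":0,"y":0,"z":1,"turn":0},{"grip":0,"x":0,"y":0,"z":1,"turn":0},{"grip":0,"x":0,"y":0,"z":1,"turn":0},{"grip":0,"x":0,"y":0,"z":0.7,"turn":0},{"grip":0,"x":0,"y":0,"z":0.32,"turn":0},{"grip":0,"x":0,"y":0,"z":0,"turn":0},{"grip":0.5,"x":0,"y":0,"z":0,"turn":0},{"grip":0.5,"x":0,"y":0,"z":0,"turn":0}]' 40;python3 -m crank '[{"grip":1,"x":0,"y":0,"z":0,"turn":0},{"grip":1,"x":0,"y":0,"z":0,"turn":0},{"grip":1,"x":0,"y":0,"z":0,"turn":0},{"grip":1,"x":0,"y":0,"z":0,"turn":0},{"grip":1,"x":0,"y":0,"z":0,"turn":0},{"grip":1,"x":0,"y":0,"z":0,"turn":0},{"grip":1,"x":0,"y":0,"z":0,"turn":0}]'
```

```text
clock: 35.3
ee_pos: [0.4406, 0.2876, 0.0134]
tcp_rot: [0.001, 0.067, 0.998, 0.0]
force: [-0.9, -0.2, -0.3]
gripper_width: 0.0779
clock: 36.0
ee_pos: [0.4401, 0.2875, 0.0125]
tcp_rot: [0.0, 0.067, 0.998, 0.0]
force: [-0.0, 0.8, 0.2]
gripper_width: 0.0295
```

```bash
python3 -m crank '[{"grip":1,"x":0,"y":0,"z":-0.4,"turn":0},{"grip":1,"x":0,"y":0,"z":-0.8,"turn":0},{"grip":1,"x":0,"y":0,"z":-1,"turn":0},{"grip":1,"x":0,"y":0,"z":-1,"turn":0.07},{"grip":1,"x":0,"y":0,"z":-0.3,"turn":0},{"grip":1,"x":0,"y":0,"z":0,"turn":0}]';python3 - <<'E'
from lock import *
rows([.5934,-.0501,.1],82)
f,P,c,W=cloud("top"); cv2.imwrite("pics/t19.png",cv2.resize(f[125:215,235:380],None,fx=5,fy=5,interpolation=cv2.INTER_CUBIC))
O=np.array([.585,-.167]); a=np.radians(-8.03); ex=np.array([np.cos(a),np.sin(a)]); ey=np.array([-np.sin(a),np.cos(a)])
q=P[130:215,240:375].reshape(-1,3); X=(q[:,:2]-O)@ex*1000; Y=(q[:,:2]-O)@ey*1000; Z=q[:,2]*1000
m=(Y>100)&(Y<220)&(Z>15)&(Z<25)&(abs(X)<75); x=X[m]; print("rims x",x.min(),x.max(),"inner",x[x<0].max(),x[x>0].min())
m=(Y>75)&(Y<245)&(Z>15)&(abs(X)<75); print("Y end",np.percentile(Y[(abs(X)<75)&(Z>4)&(Y<260)],99.8))
m=(abs(Z-24)<3)&(Y>38)&(Y<80)&(abs(X)<55); print("bar",X[m].min(),X[m].max(),Y[m].min(),Y[m].max())
m=(abs(Z-33.5)<3)&(Y<48)&(abs(X)<75); print("house",X[m].min(),X[m].max(),Y[m].min(),Y[m].max())
E
```

```text
clock: 36.6
ee_pos: [0.4404, 0.2876, 0.1009]
tcp_rot: [0.001, 0.071, 0.997, 0.001]
force: [0.3, -0.1, -4.1]
gripper_width: 0.0295
pos [0.4404 0.2876 0.1009] jaw 81.87 dworld ccw 0.13 turn units (tool z down: cw+) -0.022
shift units before turn [ -7.969 -12.505   0.032] | after turn [ -7.941 -12.523   0.032] joints [ 0.53  0.3   2.13 -0.    0.71 -0.89] clock 36.6
rims x -51.557678981684795 59.3688469146959 inner -44.85776302866412 51.85156170548539
Y end 245.713096850516
bar -52.14382469378035 54.9995292890954 38.85447857056544 79.42771615386576
house -57.38817422448014 65.71954207553136 -41.126935990872894 39.2907229608814
```

View pics/t19.png

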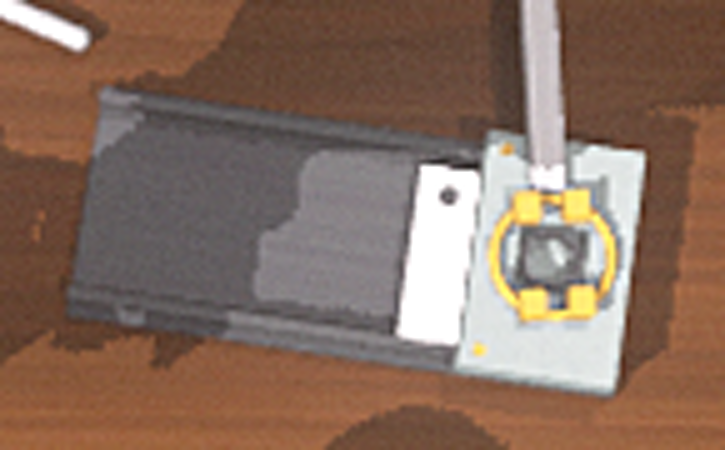

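```bash
python3 -m crank '[{"grip":1,"x":-0.3,"y":-0.5,"z":0,"turn":0},{"grip":1,"x":-0.64,"y":-1,"z":0,"turn":0},{"grip":1,"x":-0.64,"y":-1,"z":0,"turn":0},{"grip":1,"x":-0.64,"y":-1,"z":0,"turn":0},{"grip":1,"x":-0.64,"y":-1,"z":0,"turn":0},{"grip":1,"x":-0.64,"y":-1,"z":0,"turn":0},{"grip":1,"x":-0.64,"y":-1,"z":0,"turn":0},{"grip":1,"x":-0.64,"y":-1,"z":0,"turn":0},{"grip":1,"x":-0.64,"y":-1,"z":0,"turn":0},{"grip":1,"x":-0.64,"y":-1,"z":0,"turn":0},{"grip":1,"x":-0.64,"y":-1,"z":0,"turn":0},{"grip":1,"x":-0.64,"y":-1,"z":0,"turn":0}]';python3 -m crank '[{"grip":1,"x":-0.6,"y":-1,"z":0.3,"turn":0},{"grip":1,"x":0,"y":0,"z":0.8,"turn":0},{"grip":1,"x":0,"y":0,"z":0.8,"turn":0},{"grip":1,"x":0,"y":0,"z":0.5,"turn":0},{"grip":1,"x":0,"y":0,"z":0.2,"turn":0},{"grip":1,"x":0,"y":0,"z":0,"turn":0},{"grip":1,"x":0,"y":0,"z":0,"turn":0}]'
python3 - <<'E'
from lock import *
rows([.5934,-.0501,.0206],82)
f,Q,T,c=lookT("w20")
E
```

```text
clock: 37.85
ee_pos: [0.5803, -0.0252, 0.0984]
tcp_rot: [-0.001, 0.071, 0.997, -0.0]
force: [0.1, 0.9, -4.5]
gripper_width: 0.0295
clock: 38.55
ee_pos: [0.5925, -0.0501, 0.0354]
tcp_rot: [0.0, 0.071, 0.997, -0.0]
force: [0.5, 0.8, -3.8]
gripper_width: 0.0298
pos [ 0.5925 -0.0501  0.0354] jaw 81.87 dworld ccw 0.13 turn units (tool z down: cw+) -0.021
shift units before turn [-0.034  0.005  0.59 ] | after turn [-0.034  0.004  0.59 ] joints [-0.12  0.5   2.   -0.    0.65 -1.55] clock 38.55
```

View pics/w20.png

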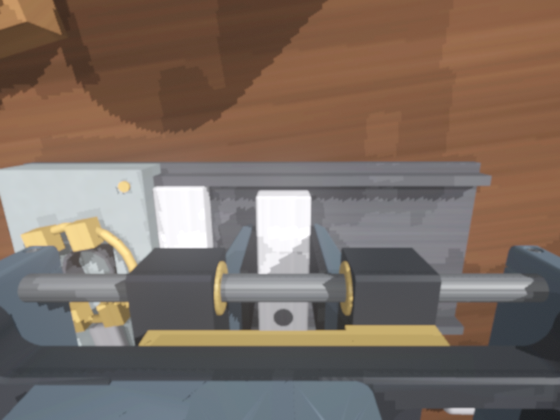

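Bar 2 (u 257–310) hangs above the channel; bar 1 (u 155–210) is flush at the housing. Lower and release, then push.

```bash
python3 -m crank '[{"grip":1,"x":-0.03,"y":0,"z":0.2,"turn":0},{"grip":1,"x":0,"y":0,"z":0.2,"turn":0},{"grip":1,"x":0,"y":0,"z":0.12,"turn":0},{"grip":1,"x":0,"y":0,"z":0.06,"turn":0},{"grip":1,"x":0,"y":0,"z":0,"turn":0},{"grip":1,"x":0,"y":0,"z":0,"turn":0}]'
```

```text
clock: 39.2
ee_pos: [0.5929, -0.0502, 0.0205]
tcp_rot: [-0.0, 0.071, 0.997, 0.0]
force: [-1.8, -0.1, 1.2]
gripper_width: 0.0297
```

```bash
python3 -m crank '[{"grip":0.52,"x":0,"y":0,"z":0,"turn":0},{"grip":0.52,"x":0,"y":0,"z":0,"turn":0},{"grip":0.52,"x":0,"y":0,"z":0,"turn":0},{"grip":0.52,"x":0,"y":0,"z":0,"turn":0},{"grip":0.52,"x":0,"y":0,"z":-0.5,"turn":0},{"grip":0.52,"x":0,"y":0,"z":-0.8,"turn":0},{"grip":0.52,"x":0,"y":0,"z":-0.8,"turn":0},{"grip":1,"x":-0.36,"y":0.5,"z":0,"turn":0},{"grip":1,"x":0,"y":1,"z":0,"turn":0},{"grip":1,"x":0,"y":0.5,"z":0,"turn":0},{"grip":1,"x":0,"y":0,"z":0,"turn":0},{"grip":1,"x":0,"y":0,"z":0,"turn":0}]' 20;python3 -m crank '[{"grip":1,"x":0,"y":0,"z":0.7,"turn":0},{"grip":1,"x":0,"y":0,"z":0.8,"turn":0},{"grip":1,"x":0,"y":0,"z":0.5,"turn":0},{"grip":1,"x":0,"y":0,"z":0.1,"turn":0},{"grip":1,"x":0,"y":0,"z":0,"turn":0}]';python3 - <<'E'
from lock import *
O=np.array([.585,-.167]); a=np.radians(-8.03); ex=np.array([np.cos(a),np.sin(a)]); ey=np.array([-np.sin(a),np.cos(a)])
f,Q,T,c=lookT("w21"); p=T[:2,3]-O; print("tray",p@ex*1000,p@ey*1000,T[2,3])
E
```

```text
clock: 40.4
ee_pos: [0.6088, -0.0019, 0.0726]
tcp_rot: [-0.0, 0.071, 0.998, -0.0]
force: [0.4, 0.5, -0.1]
gripper_width: 0.0071
clock: 40.9
ee_pos: [0.6086, -0.0023, 0.0198]
tcp_rot: [-0.001, 0.071, 0.997, -0.0]
force: [0.4, 0.5, 0.2]
gripper_width: 0.0006
tray 0.3861656214775094 166.41971829127354 0.019763773734653056
```

View pics/w21.png

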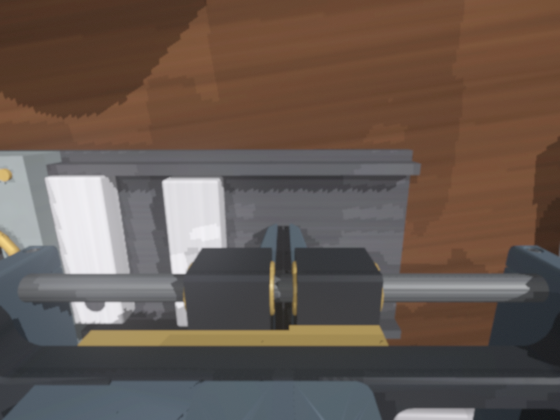

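```bash
python3 -m crank '[{"grip":1,"x":0,"y":-0.4,"z":0,"turn":0},{"grip":1,"x":0,"y":-0.4,"z":0,"turn":0},{"grip":1,"x":0,"y":-0.2,"z":0,"turn":0},{"grip":1,"x":0,"y":-0.2,"z":0,"turn":0},{"grip":1,"x":0,"y":-0.2,"z":0,"turn":0},{"grip":1,"x":0,"y":-0.2,"z":0,"turn":0},{"grip":1,"x":0,"y":-0.2,"z":0,"turn":0},{"grip":1,"x":0,"y":-0.2,"z":0,"turn":0},{"grip":1,"x":0,"y":-0.16,"z":0,"turn":0},{"grip":1,"x":0,"y":0,"z":0,"turn":0}]'; python3 -m crank '[{"grip":1,"x":0,"y":-0.06,"z":0,"turn":0},{"grip":1,"x":0,"y":0,"z":0,"turn":0}]'; python3 -m crank '[{"grip":1,"x":0,"y":-0.05,"z":0,"turn":0},{"grip":1,"x":0,"y":0,"z":0,"turn":0}]'; python3 -m crank '[{"grip":1,"x":0,"y":-0.05,"z":0,"turn":0},{"grip":1,"x":0,"y":0,"z":0,"turn":0}]'
```

```text
clock: 41.95
ee_pos: [0.6015, -0.0559, 0.0206]
tcp_rot: [0.0, 0.071, 0.997, -0.0]
force: [0.7, -0.6, 0.2]
gripper_width: 0.0002
clock: 42.15
ee_pos: [0.6011, -0.057, 0.0204]
tcp_rot: [-0.0, 0.071, 0.997, -0.0]
force: [0.6, 0.9, 0.9]
gripper_width: 0.0003
clock: 42.35
ee_pos: [0.601, -0.0582, 0.0204]
tcp_rot: [-0.0, 0.071, 0.997, 0.0]
force: [0.2, 1.7, 1.4]
gripper_width: 0.0004
clock: 42.55
ee_pos: [0.6009, -0.0587, 0.0205]
tcp_rot: [0.0, 0.071, 0.997, 0.0]
force: [1.5, 12.0, 2.7]
gripper_width: 0.0001
```

```bash
python3 -m crank '[{"grip":1,"x":0,"y":-0.06,"z":0,"turn":0},{"grip":1,"x":0,"y":0,"z":0,"turn":0}]'; python3 -m crank '[{"grip":1,"x":0,"y":0.3,"z":0,"turn":0},{"grip":1,"x":0,"y":0.3,"z":-0.3,"turn":0},{"grip":1,"x":0,"y":0,"z":-1,"turn":0},{"grip":1,"x":0,"y":0,"z":-1,"turn":0},{"grip":0,"x":0,"y":0.5,"z":-1,"turn":0},{"grip":0,"x":0,"y":1,"z":-1,"turn":0},{"grip":0,"x":0,"y":1,"z":-1,"turn":0},{"grip":0,"x":0,"y":1,"z":-1,"turn":0},{"grip":0,"x":0,"y":1,"z":-1,"turn":0},{"grip":0,"x":0,"y":1,"z":0,"turn":-0.5},{"grip":0,"x":0,"y":1,"z":0,"turn":-0.5},{"grip":0,"x":0,"y":1,"z":0,"turn":-0.5}]' 40
python3 - <<'E'
from lock import *
rows([.606,.1865,.2],91.2)
E
```

```text
clock: 42.75
ee_pos: [0.6008, -0.0589, 0.0205]
tcp_rot: [0.0, 0.071, 0.997, 0.001]
force: [3.7, 28.2, 3.6]
gripper_width: 0.0004
clock: 43.95
ee_pos: [0.6253, 0.1409, 0.2036]
tcp_rot: [0.0, -0.009, 1.0, -0.0]
force: [0.2, -0.2, 0.5]
gripper_width: 0.0617
pos [0.6253 0.1409 0.2036] jaw 90.98 dworld ccw 0.22 turn units (tool z down: cw+) -0.037
shift units before turn [0.741 1.836 0.144] | after turn [0.734 1.839 0.144] joints [ 0.19  0.31  1.87 -0.    0.96 -1.4 ] clock 43.95
```

```bash
python3 -m crank '[{"grip":0,"x":0.37,"y":0.9,"z":0,"turn":0},{"grip":0,"x":0.37,"y":0.9,"z":0,"turn":0},{"grip":0,"x":0,"y":0,"z":0,"turn":0},{"grip":0,"x":0,"y":0,"z":0,"turn":0}]'
python3 - <<'E'
from lock import *
rows([.606,.1865,.012],91.2)
f,Q,T,c=lookT("w22")
barT("w22",(230,100,335,240))
f,P,c,W=cloud("top"); cv2.imwrite("pics/t22.png",cv2.resize(f[80:280,100:440],None,fx=2.3,fy=2.3,interpolation=cv2.INTER_CUBIC))
E
```

```text
clock: 44.35
ee_pos: [0.6061, 0.1847, 0.2032]
tcp_rot: [0.0, -0.008, 1.0, -0.0]
force: [0.1, 0.6, -1.2]
gripper_width: 0.0907
pos [0.6061 0.1847 0.2032] jaw 90.91 dworld ccw 0.29 turn units (tool z down: cw+) -0.048
shift units before turn [2.00e-03 7.30e-02 7.65e+00] | after turn [2.00e-03 7.30e-02 7.65e+00] joints [ 0.26  0.3   1.88 -0.    0.96 -1.33] clock 44.35
tool rect [-1.   1.1] [89.1 29.9] 0.1 world [607.1 185.8] [89.1 29.9] 0.9 z 0.0152
```

View pics/w22.png

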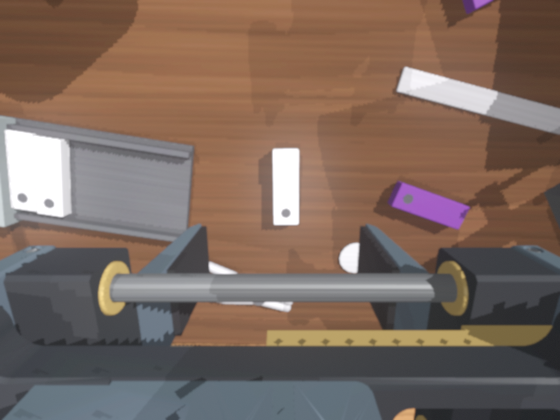

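View pics/t22.png

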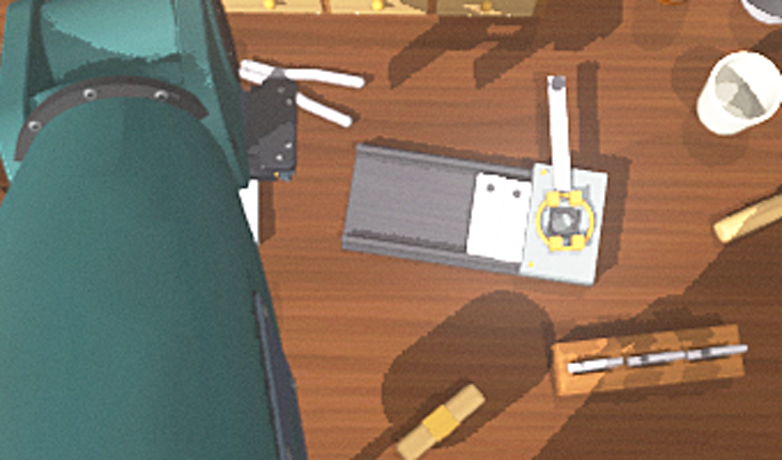

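```bash
python3 -m crank '[{"grip":0,"x":-0.05,"y":0,"z":0.6,"turn":0},{"grip":0,"x":0,"y":0,"z":1,"turn":0},{"grip":0,"x":0,"y":0,"z":1,"turn":0},{"grip":0,"x":0,"y":0,"z":1,"turn":0},{"grip":0,"x":0,"y":0,"z":1,"turn":0},{"grip":0,"x":0,"y":0,"z":1,"turn":0},{"grip":0,"x":0,"y":0,"z":1,"turn":0},{"grip":0,"x":0,"y":0,"z":0.7,"turn":0},{"grip":0,"x":0,"y":0,"z":0.32,"turn":0},{"grip":0,"x":0,"y":0,"z":0,"turn":0},{"grip":0.5,"x":0,"y":0,"z":0,"turn":0},{"grip":0.5,"x":0,"y":0,"z":0,"turn":0}]' 40;python3 -m crank '[{"grip":1,"x":0,"y":0,"z":0,"turn":0},{"grip":1,"x":0,"y":0,"z":0,"turn":0},{"grip":1,"x":0,"y":0,"z":0,"turn":0},{"grip":1,"x":0,"y":0,"z":0,"turn":0},{"grip":1,"x":0,"y":0,"z":0,"turn":0},{"grip":1,"x":0,"y":0,"z":0,"turn":0},{"grip":1,"x":0,"y":0,"z":0,"turn":0}]';python3 -m crank '[{"grip":1,"x":0,"y":0,"z":-0.4,"turn":0},{"grip":1,"x":0,"y":0,"z":-0.8,"turn":0},{"grip":1,"x":0,"y":0,"z":-1,"turn":0.5},{"grip":1,"x":0,"y":0,"z":-1,"turn":0.5},{"grip":1,"x":0,"y":0,"z":-0.3,"turn":0.49},{"grip":1,"x":0,"y":0,"z":0,"turn":0}]';python3 - <<'E'
from lock import *
rows([.6064,-.0204,.1],82)
E
```

```text
clock: 45.65
ee_pos: [0.6082, 0.1849, 0.0135]
tcp_rot: [0.001, -0.008, 1.0, 0.0]
force: [0.1, 0.1, 0.6]
gripper_width: 0.0779
clock: 46.35
ee_pos: [0.6074, 0.1848, 0.0125]
tcp_rot: [0.0, -0.007, 1.0, 0.0]
force: [-0.4, 1.4, 0.4]
gripper_width: 0.0295
clock: 46.95
ee_pos: [0.6081, 0.1848, 0.1017]
tcp_rot: [0.001, 0.071, 0.997, 0.0]
force: [-0.7, 0.2, -3.8]
gripper_width: 0.0294
pos [0.6081 0.1848 0.1017] jaw 81.87 dworld ccw 0.13 turn units (tool z down: cw+) -0.021
shift units before turn [-1.094 -8.136  0.066] | after turn [-1.076 -8.138  0.066] joints [ 0.26  0.44  1.91 -0.    0.79 -1.17] clock 46.95
```

```bash
python3 -m crank '[{"grip":1,"x":-0.1,"y":-0.5,"z":0,"turn":0},{"grip":1,"x":-0.13,"y":-1,"z":0,"turn":0},{"grip":1,"x":-0.13,"y":-1,"z":0,"turn":0},{"grip":1,"x":-0.13,"y":-1,"z":0,"turn":0},{"grip":1,"x":-0.13,"y":-1,"z":0,"turn":0},{"grip":1,"x":-0.13,"y":-1,"z":0,"turn":0},{"grip":1,"x":-0.13,"y":-1,"z":0,"turn":0},{"grip":1,"x":-0.13,"y":-1,"z":0,"turn":0},{"grip":1,"x":-0.07,"y":-0.64,"z":0,"turn":0},{"grip":1,"x":0,"y":0,"z":0,"turn":0}]';python3 -m crank '[{"grip":1,"x":0,"y":0,"z":0.8,"turn":0},{"grip":1,"x":0,"y":0,"z":0.8,"turn":0},{"grip":1,"x":0,"y":0,"z":0.8,"turn":0},{"grip":1,"x":0,"y":0,"z":0.2,"turn":0},{"grip":1,"x":0,"y":0,"z":0,"turn":0},{"grip":1,"x":0,"y":0,"z":0,"turn":0}]'
python3 - <<'E'
from lock import *
rows([.6064,-.0204,.0206],82)
f,Q,T,c=lookT("w23")
E
```

```text
clock: 47.95
ee_pos: [0.6049, -0.0224, 0.0993]
tcp_rot: [-0.001, 0.071, 0.997, -0.0]
force: [0.4, 0.3, -3.8]
gripper_width: 0.0295
clock: 48.55
ee_pos: [0.6059, -0.0203, 0.0356]
tcp_rot: [0.0, 0.07, 0.998, 0.0]
force: [-0.2, 0.7, -3.1]
gripper_width: 0.0299
pos [ 0.6059 -0.0203  0.0356] jaw 81.95 dworld ccw 0.05 turn units (tool z down: cw+) -0.009
shift units before turn [-0.019 -0.001  0.599] | after turn [-0.019 -0.001  0.599] joints [-0.07  0.51  1.97  0.    0.66 -1.5 ] clock 48.55
```

View pics/w23.png

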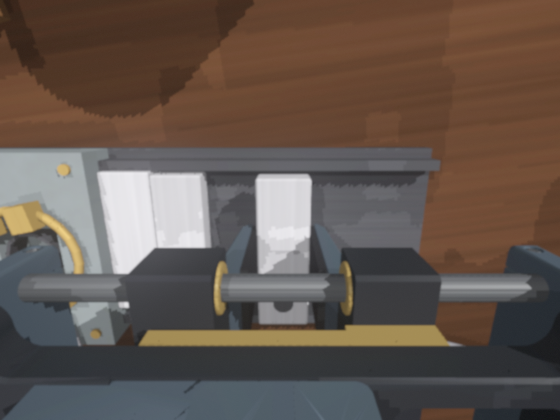

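Bars 1 and 2 sit together at u 100–208, bar 3 (257–311) hangs over the channel. Lower, release, then push.

```bash
python3 -m crank '[{"grip":1,"x":-0.06,"y":0,"z":0.2,"turn":0},{"grip":1,"x":0,"y":0,"z":0.2,"turn":0},{"grip":1,"x":0,"y":0,"z":0.13,"turn":0},{"grip":1,"x":0,"y":0,"z":0.06,"turn":0},{"grip":1,"x":0,"y":0,"z":0,"turn":0},{"grip":1,"x":0,"y":0,"z":0,"turn":0}]'; python3 -m crank '[{"grip":0.52,"x":0,"y":0,"z":0,"turn":0},{"grip":0.52,"x":0,"y":0,"z":0,"turn":0},{"grip":0.52,"x":0,"y":0,"z":0,"turn":0},{"grip":0.52,"x":0,"y":0,"z":0,"turn":0},{"grip":0.52,"x":0,"y":0,"z":-0.5,"turn":0},{"grip":0.52,"x":0,"y":0,"z":-0.8,"turn":0},{"grip":0.52,"x":0,"y":0,"z":-0.8,"turn":0},{"grip":1,"x":0,"y":0.5,"z":0,"turn":0},{"grip":1,"x":0,"y":1,"z":0,"turn":0},{"grip":1,"x":0,"y":0.5,"z":0,"turn":0},{"grip":1,"x":0,"y":0,"z":0,"turn":0},{"grip":1,"x":0,"y":0,"z":0,"turn":0}]' 20;python3 -m crank '[{"grip":1,"x":0,"y":0,"z":0.7,"turn":0},{"grip":1,"x":0,"y":0,"z":0.8,"turn":0},{"grip":1,"x":0,"y":0,"z":0.5,"turn":0},{"grip":1,"x":0,"y":0,"z":0.1,"turn":0},{"grip":1,"x":0,"y":0,"z":0,"turn":0}]';python3 - <<'E'
from lock import *
O=np.array([.585,-.167]); a=np.radians(-8.03); ex=np.array([np.cos(a),np.sin(a)]); ey=np.array([-np.sin(a),np.cos(a)])
f,Q,T,c=lookT("w24"); p=T[:2,3]-O; print("tray",p@ex*1000,p@ey*1000,T[2,3])
E
```

```text
clock: 49.2
ee_pos: [0.6068, -0.0208, 0.0205]
tcp_rot: [-0.0, 0.07, 0.998, 0.0]
force: [-5.0, 0.6, 5.0]
gripper_width: 0.0299
clock: 50.4
ee_pos: [0.6138, 0.0288, 0.0724]
tcp_rot: [-0.0, 0.07, 0.998, -0.0]
force: [-0.4, -1.2, -0.5]
gripper_width: 0.0066
clock: 50.9
ee_pos: [0.6137, 0.0284, 0.0195]
tcp_rot: [-0.001, 0.071, 0.998, -0.0]
force: [0.9, 0.1, -0.2]
gripper_width: 0.0006
tray 1.1234275799683933 197.51585553315718 0.019517639496947965
```

View pics/w24.png

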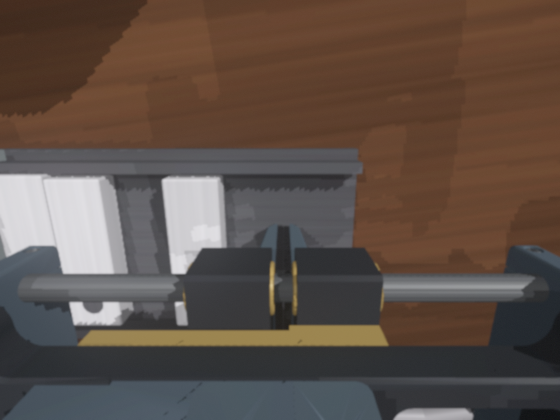

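```bash
python3 -m crank '[{"grip":1,"x":0,"y":-0.4,"z":0,"turn":0},{"grip":1,"x":0,"y":-0.4,"z":0,"turn":0},{"grip":1,"x":0,"y":-0.2,"z":0,"turn":0},{"grip":1,"x":0,"y":-0.2,"z":0,"turn":0},{"grip":1,"x":0,"y":-0.2,"z":0,"turn":0},{"grip":1,"x":0,"y":-0.2,"z":0,"turn":0},{"grip":1,"x":0,"y":-0.2,"z":0,"turn":0},{"grip":1,"x":0,"y":-0.2,"z":0,"turn":0},{"grip":1,"x":0,"y":-0.2,"z":0,"turn":0},{"grip":1,"x":0,"y":0,"z":0,"turn":0}]'; python3 -m crank '[{"grip":1,"x":0,"y":-0.06,"z":0,"turn":0},{"grip":1,"x":0,"y":0,"z":0,"turn":0}]'; python3 -m crank '[{"grip":1,"x":0,"y":-0.05,"z":0,"turn":0},{"grip":1,"x":0,"y":0,"z":0,"turn":0}]'; python3 -m crank '[{"grip":1,"x":0,"y":-0.05,"z":0,"turn":0},{"grip":1,"x":0,"y":0,"z":0,"turn":0}]'
```

```text
clock: 51.95
ee_pos: [0.6064, -0.0263, 0.0203]
tcp_rot: [0.0, 0.071, 0.998, -0.0]
force: [-0.4, -0.2, -0.5]
gripper_width: 0.0005
clock: 52.15
ee_pos: [0.606, -0.0273, 0.0201]
tcp_rot: [-0.0, 0.07, 0.998, -0.0]
force: [0.2, 1.0, 0.5]
gripper_width: 0.0006
clock: 52.35
ee_pos: [0.6058, -0.0284, 0.0201]
tcp_rot: [-0.0, 0.07, 0.998, 0.0]
force: [0.4, 2.0, 0.7]
gripper_width: 0.0004
clock: 52.55
ee_pos: [0.6057, -0.029, 0.0201]
tcp_rot: [-0.0, 0.071, 0.998, 0.0]
force: [2.2, 10.6, 1.1]
gripper_width: 0.0005
```

```bash
python3 -m crank '[{"grip":1,"x":0,"y":-0.07,"z":0,"turn":0},{"grip":1,"x":0,"y":0,"z":0,"turn":0}]'; python3 -m crank '[{"grip":1,"x":0,"y":0.3,"z":0,"turn":0},{"grip":1,"x":0,"y":0.3,"z":-0.3,"turn":0},{"grip":1,"x":0,"y":0,"z":-1,"turn":0},{"grip":1,"x":0,"y":0,"z":-1,"turn":0},{"grip":0,"x":0,"y":0.5,"z":-1,"turn":0},{"grip":0,"x":0,"y":0,"z":-1,"turn":0},{"grip":0,"x":0,"y":0,"z":-1,"turn":0},{"grip":0,"x":0,"y":0,"z":-1,"turn":0},{"grip":0,"x":0,"y":0,"z":-1,"turn":0},{"grip":0,"x":0,"y":0,"z":-0.5,"turn":0}]' 40
python3 - <<'E'
from lock import *
rows([.4306,-.1977,.21],6.65)
f,Q,T,c=lookT("w25")
f,P,c,W=cloud("side"); cv2.imwrite("pics/s25.png",cv2.resize(f[120:330,150:400],None,fx=3,fy=2.8,interpolation=cv2.INTER_CUBIC))
E
```

```text
clock: 52.75
ee_pos: [0.6058, -0.0293, 0.0202]
tcp_rot: [0.0, 0.071, 0.997, 0.001]
force: [3.8, 29.0, 2.1]
gripper_width: 0.0005
clock: 53.75
ee_pos: [0.61, -0.0043, 0.2177]
tcp_rot: [0.001, 0.07, 0.998, -0.0]
force: [0.7, 0.8, 0.0]
gripper_width: 0.0456
pos [ 0.61   -0.0043  0.2177] jaw 81.92 dworld ccw -75.27 turn units (tool z down: cw+) 12.544
shift units before turn [ 6.019 -8.67   0.294] | after turn [-6.854 -8.026  0.294] joints [-0.05  0.24  1.92 -0.    0.97 -1.47] clock 53.75
```

View pics/w25.png

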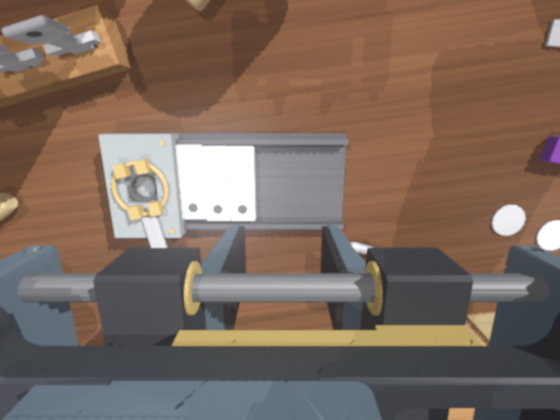

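View pics/s25.png

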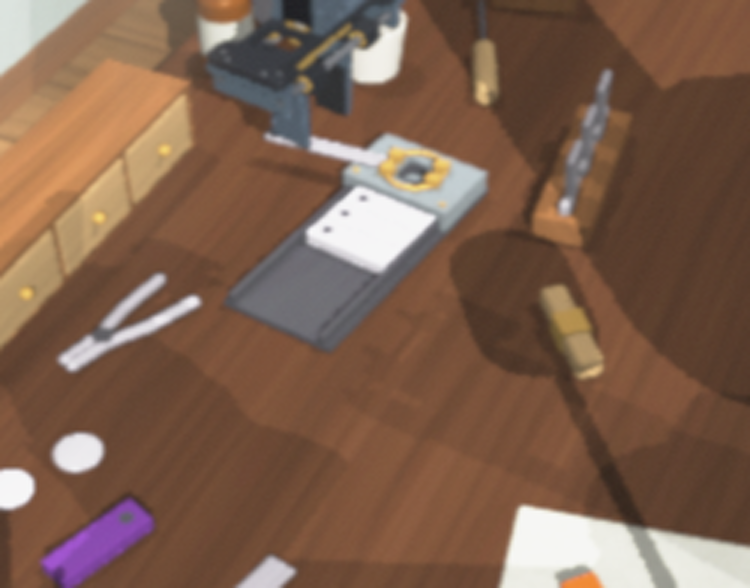

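Run:
```python
from lock import *
barT("w25",(176,135,270,232),.024,.005)
d=np.load("w25.npz"); Q,T=d["Q"],d["T"]; P=Q@T[:3,:3].T+T[:3,3]
rect(P,(100,120,185,245),(.030,.036),"house")
rect(P,(125,215,175,260),(.036,.043),"arm")
q=P[215:248,140:175].reshape(-1,3); q=q[(q[:,2]>.036)&(q[:,2]<.043)]; v=np.linalg.svd(q[:,:2]-q[:,:2].mean(0))[2][0]; print("arm dir",np.degrees(np.arctan2(v[1],v[0])))
f,Pt,c,W=cloud("top"); cv2.imwrite("pics/t25.png",f)
q=Pt[105:165,330:360].reshape(-1,3); q=q[(q[:,2]>.036)&(q[:,2]<.043)]; v=np.linalg.svd(q[:,:2]-q[:,:2].mean(0))[2][0]; print("arm dir top",np.degrees(np.arctan2(v[1],v[0])),len(q),q.min(0),q.max(0))
```

```text
tool rect [ -2.2 -72. ] [109.9 112.1] 90.0 world [602.6 -75.9] [109.9 112.1] 82.0 z 0.0232
house 4994 c 589.2 -169.2 wh 81.5 124.2 a 81.9 mean [ 580.5 -167.1   32.9] zmax 36.0
arm 505 c 639.5 -160.0 wh 30.7 44.4 a 89.3 mean [ 640.  -165.2   39.1] zmax 41.6
arm dir 6.376905915327552
arm dir top -176.5618844181418 342 [ 0.61770159 -0.19881877  0.03601578] [ 0.75176899 -0.13491633  0.04299592]
```

```bash
python3 -m crank '[{"grip":0,"x":0.5,"y":-0.72,"z":0,"turn":0},{"grip":0,"x":0.69,"y":-1,"z":0,"turn":0},{"grip":0,"x":0.69,"y":-1,"z":0,"turn":0},{"grip":0,"x":0.69,"y":-1,"z":0,"turn":0},{"grip":0,"x":0.69,"y":-1,"z":0,"turn":0},{"grip":0,"x":0.69,"y":-1,"z":0,"turn":0},{"grip":0,"x":0.69,"y":-1,"z":0,"turn":0},{"grip":0,"x":0.69,"y":-1,"z":0,"turn":0},{"grip":0,"x":0.69,"y":-0.95,"z":0,"turn":0},{"grip":0,"x":0,"y":0,"z":0,"turn":1},{"grip":0,"x":0,"y":0,"z":0,"turn":1},{"grip":0,"x":0,"y":0,"z":0,"turn":1}]';python3 -m crank '[{"grip":0,"x":0,"y":0,"z":0,"turn":1},{"grip":0,"x":0,"y":0,"z":0,"turn":1},{"grip":0,"x":0,"y":0,"z":0,"turn":1},{"grip":0,"x":0,"y":0,"z":0,"turn":1},{"grip":0,"x":0,"y":0,"z":0,"turn":1},{"grip":0,"x":0,"y":0,"z":0,"turn":1},{"grip":0,"x":0,"y":0,"z":0,"turn":1},{"grip":0,"x":0,"y":0,"z":0,"turn":1},{"grip":0,"x":0,"y":0,"z":0,"turn":1},{"grip":0,"x":0,"y":0,"z":0,"turn":0.55},{"grip":0,"x":0,"y":0,"z":0,"turn":0},{"grip":0,"x":0,"y":0,"z":0,"turn":0}]';python3 - <<'E'
from lock import *
rows([.4299,-.1977,.074],6.75)
f,Q,T,c=lookT("w26")
P=Q@T[:3,:3].T+T[:3,3]
rect(P,(265,100,300,275),(.085,.11),"keys")
E
```

```text
clock: 55.1
ee_pos: [0.4283, -0.1978, 0.2138]
tcp_rot: [-0.001, 0.228, 0.974, 0.0]
force: [-0.1, 0.0, 0.9]
gripper_width: 0.0912
clock: 56.3
ee_pos: [0.429, -0.1976, 0.2143]
tcp_rot: [-0.001, 0.665, 0.747, -0.0]
force: [0.2, -0.2, -0.7]
gripper_width: 0.0911
pos [ 0.429  -0.1976  0.2143] jaw 6.71 dworld ccw 0.04 turn units (tool z down: cw+) -0.007
shift units before turn [-0.014  0.042  5.612] | after turn [-0.014  0.042  5.612] joints [-0.48  0.02  2.19 -0.    0.93 -0.6 ] clock 56.3
keys 599 c 432.9 -224.6 wh 8.2 94.7 a 6.7 mean [ 432.8 -221.4   96. ] zmax 99.0
```

View pics/w26.png

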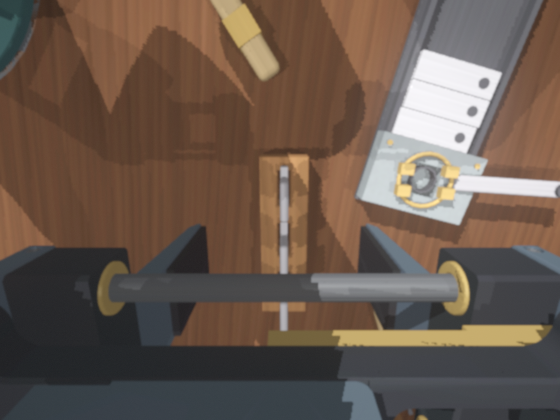

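```bash
python3 - <<'E'
from lock import *
d=np.load("w26.npz"); Q,T,f=d["Q"],d["T"],d["f"]; P=Q@T[:3,:3].T+T[:3,3]
q=P[165:205,462:545].reshape(-1,3); q=q[(q[:,2]>.0365)&(q[:,2]<.043)]
# centre line per bin
a=[]
for b in np.arange(.625,.74,.01):
    k=q[(q[:,0]>b)&(q[:,0]<b+.01)]
    if len(k)>10: a.append((b+.005,(k[:,1].min()+k[:,1].max())/2,k[:,1].max()-k[:,1].min()))
a=np.array(a); print((a*1000).round(1)); p=np.polyfit(a[:,0],a[:,1],1); print("arm ang",np.degrees(np.arctan(p[0])),"y at .585",np.polyval(p,.585))
E
python3 -m crank '[{"grip":0,"x":-0.01,"y":0.04,"z":0.6,"turn":0},{"grip":0,"x":0,"y":0,"z":1,"turn":0},{"grip":0,"x":0,"y":0,"z":1,"turn":0},{"grip":0,"x":0,"y":0,"z":1,"turn":0},{"grip":0,"x":0,"y":0,"z":1,"turn":0},{"grip":0,"x":0,"y":0,"z":0.7,"turn":0},{"grip":0,"x":0,"y":0,"z":0.3,"turn":0},{"grip":0.8,"x":0,"y":0,"z":0,"turn":0},{"grip":0.8,"x":0,"y":0,"z":0,"turn":0},{"grip":0.8,"x":0,"y":0,"z":0,"turn":0},{"grip":0.8,"x":0,"y":0,"z":0,"turn":0},{"grip":0.8,"x":0,"y":0,"z":0,"turn":0}]' 40; python3 -m crank '[{"grip":1,"x":0,"y":0,"z":0,"turn":0},{"grip":1,"x":0,"y":0,"z":0,"turn":0},{"grip":1,"x":0,"y":0,"z":0,"turn":0},{"grip":1,"x":0,"y":0,"z":0,"turn":0},{"grip":1,"x":0,"y":0,"z":0,"turn":0},{"grip":1,"x":0,"y":0,"z":0,"turn":0},{"grip":1,"x":0,"y":0,"z":0,"turn":0},{"grip":1,"x":0,"y":0,"z":0,"turn":0}]'
```

```text
[[ 630.  -166.6   17.5]
 [ 640.  -166.2   17.3]
 [ 650.  -165.8   18.4]
 [ 660.  -165.2   17.7]
 [ 670.  -164.8   17.4]
 [ 680.  -164.3   18.1]
 [ 690.  -163.7   17.6]
 [ 700.  -163.4   18.2]
 [ 710.  -162.9   17.9]
 [ 720.  -162.5   18.2]]
arm ang 2.6733996567465446 y at .585 -0.16875806946019914
clock: 57.55
ee_pos: [0.4312, -0.1979, 0.0757]
tcp_rot: [0.0, 0.665, 0.747, 0.0]
force: [0.0, 0.8, 0.5]
gripper_width: 0.0544
clock: 58.35
ee_pos: [0.4309, -0.1978, 0.0751]
tcp_rot: [-0.0, 0.665, 0.747, -0.0]
force: [-0.0, 0.2, -1.4]
gripper_width: 0.008
```

```bash
python3 -m crank '[{"grip":1,"x":0,"y":0,"z":-0.5,"turn":0},{"grip":1,"x":0,"y":0,"z":-1,"turn":0},{"grip":1,"x":0,"y":0,"z":-1,"turn":0},{"grip":1,"x":0,"y":0,"z":-1,"turn":0},{"grip":1,"x":0,"y":0,"z":-0.5,"turn":1},{"grip":1,"x":0,"y":0,"z":0,"turn":1},{"grip":1,"x":0,"y":0,"z":0,"turn":1},{"grip":1,"x":0,"y":0,"z":0,"turn":1},{"grip":1,"x":0,"y":0,"z":0,"turn":1},{"grip":1,"x":0,"y":0,"z":0,"turn":1},{"grip":1,"x":0,"y":0,"z":0,"turn":1},{"grip":1,"x":0,"y":0,"z":0,"turn":1}]';python3 -m crank '[{"grip":1,"x":0,"y":0,"z":0,"turn":1},{"grip":1,"x":0,"y":0,"z":0,"turn":1},{"grip":1,"x":0,"y":0,"z":0,"turn":1},{"grip":1,"x":0,"y":0,"z":0,"turn":1},{"grip":1,"x":0,"y":0,"z":0,"turn":1},{"grip":1,"x":0,"y":0,"z":0,"turn":1},{"grip":1,"x":0,"y":0,"z":0,"turn":1},{"grip":1,"x":0,"y":0,"z":0,"turn":0.65},{"grip":1,"x":0,"y":0,"z":0,"turn":0}]';python3 - <<'E'
from lock import *
rows([.507,-.171,.175],-87.33)
E
```

```text
clock: 59.55
ee_pos: [0.4309, -0.1978, 0.176]
tcp_rot: [0.0, 0.912, 0.41, 0.0]
force: [-0.0, -0.6, -0.4]
gripper_width: 0.0077
clock: 60.45
ee_pos: [0.431, -0.1978, 0.176]
tcp_rot: [0.0, 1.0, 0.023, 0.0]
force: [-0.9, 0.6, -1.2]
gripper_width: 0.0077
pos [ 0.431  -0.1978  0.176 ] jaw -87.34 dworld ccw 0.01 turn units (tool z down: cw+) -0.001
shift units before turn [ 3.088 -0.929  0.039] | after turn [ 3.088 -0.928  0.039] joints [-0.48  0.09  2.21  0.    0.85  1.04] clock 60.45
```

```bash
python3 -m crank '[{"grip":1,"x":1,"y":-0.3,"z":0,"turn":0},{"grip":1,"x":1,"y":-0.3,"z":0,"turn":0},{"grip":1,"x":1,"y":-0.33,"z":0,"turn":0},{"grip":1,"x":0.09,"y":0,"z":0,"turn":0},{"grip":1,"x":0,"y":0,"z":0,"turn":0},{"grip":1,"x":0,"y":0,"z":0,"turn":0},{"grip":1,"x":0,"y":0,"z":0,"turn":0}]';python3 - <<'E'
from lock import *
f,Q,T,c=lookT("w27"); C=np.asarray(c["tool_from_camera"])
rows([.507,-.171,.175],-87.33)
zt=T[2,3]; z=zt-Q[...,2]
m=((z>.029)&(z<.0365)).astype(np.uint8); m[:,:160]=0;m[:,400:]=0;m[195:]=0
m=cv2.morphologyEx(m,cv2.MORPH_OPEN,np.ones((5,5)))
n,l,st,_=cv2.connectedComponentsWithStats(m); print(st)
i=1+np.argmax(st[1:,4]); v,u=np.nonzero(l==i); X=ray(c,C,u,v,zt-.0335)*1000
print("house tool",cv2.minAreaRect(X[:,:2].astype(np.float32)))
for v in (197,201,205): print(Q[v,281]*1000,Q[v,284]*1000)
cv2.imwrite("pics/w27c.png",cv2.resize(f[30:230,180:390],None,fx=3.8,fy=3,interpolation=cv2.INTER_CUBIC))
E
```

```text
clock: 61.15
ee_pos: [0.5062, -0.1711, 0.1753]
tcp_rot: [-0.0, 1.0, 0.024, -0.0]
force: [0.4, -0.1, -1.1]
gripper_width: 0.0077
pos [ 0.5063 -0.1711  0.1753] jaw -87.29 dworld ccw -0.04 turn units (tool z down: cw+) 0.006
shift units before turn [ 0.027 -0.005  0.011] | after turn [ 0.027 -0.005  0.011] joints [-0.37  0.19  2.09 -0.    0.86  1.15] clock 61.2
[[     0      0    560    420 227998]
 [   233     40    105    145   6357]
 [   276     86     14     12    145]
 [   254     97     13     32    290]
 [   299    103     13     33    291]
 [   277    136     13     10    119]]
house tool ((80.7652359008789, 0.7941741943359375), (121.7553939819336, 79.78035736083984), 10.72640609741211)
[28.43238605 -0.27206672 33.04698027] [27.99623481  1.71191812 34.81093883]
[25.22132736 -0.28530845 34.92409707] [25.12359331  1.71774402 35.29735831]
[22.52577993 -0.28800401 34.66344273] [22.68675933  1.71469396 34.07720619]
```

View pics/w27c.png

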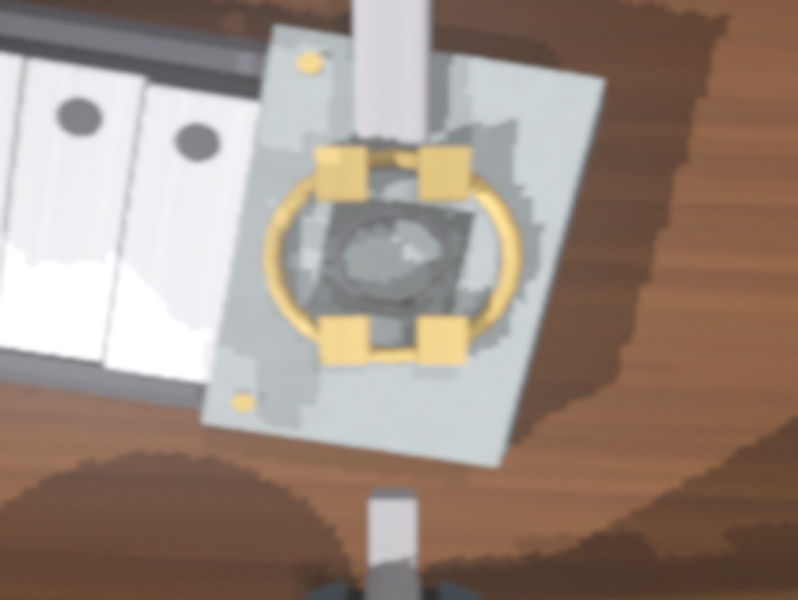

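```bash
python3 -m crank '[{"grip":1,"x":0.5,"y":0,"z":0,"turn":0},{"grip":1,"x":0.8,"y":0,"z":0,"turn":0},{"grip":1,"x":0.8,"y":0,"z":0,"turn":0},{"grip":1,"x":0.8,"y":0,"z":0,"turn":0},{"grip":1,"x":0.28,"y":-0.01,"z":0,"turn":0},{"grip":1,"x":0,"y":0,"z":0.8,"turn":0},{"grip":1,"x":0,"y":0,"z":0.8,"turn":0},{"grip":1,"x":0,"y":0,"z":0.7,"turn":0},{"grip":1,"x":0,"y":0,"z":0.3,"turn":0},{"grip":1,"x":0,"y":0,"z":0,"turn":0},{"grip":1,"x":0,"y":0,"z":0,"turn":0},{"grip":1,"x":0,"y":0,"z":0,"turn":0}]'
python3 - <<'E'
from lock import *
f,Q,T,c=lookT("w28")
rows([.5856,-.1672,.081],-87.33)
E
```

```text
clock: 62.4
ee_pos: [0.5869, -0.1671, 0.1112]
tcp_rot: [0.0, 1.0, 0.024, 0.001]
force: [-1.0, 0.3, -0.5]
gripper_width: 0.0078
pos [ 0.5869 -0.167   0.1111] jaw -87.28 dworld ccw -0.05 turn units (tool z down: cw+) 0.008
shift units before turn [-0.053  0.003  1.205] | after turn [-0.053  0.003  1.205] joints [-0.32  0.39  1.96  0.    0.79  1.21] clock 62.45
```

View pics/w28.png

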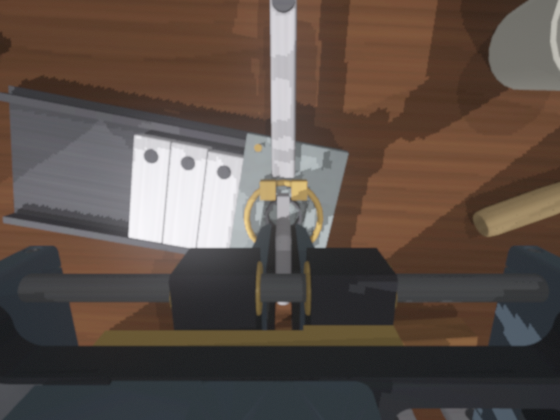

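Key (u 283) is centred between the collar blocks (261–307 → 284). Lower in steps.

```bash
python3 -m crank '[{"grip":1,"x":-0.03,"y":0,"z":0.12,"turn":0},{"grip":1,"x":0,"y":0,"z":0.12,"turn":0},{"grip":1,"x":0,"y":0,"z":0.12,"turn":0},{"grip":1,"x":0,"y":0,"z":0.1,"turn":0},{"grip":1,"x":0,"y":0,"z":0,"turn":0}]';python3 -m crank '[{"grip":1,"x":0,"y":0,"z":0.1,"turn":0},{"grip":1,"x":0,"y":0,"z":0.1,"turn":0},{"grip":1,"x":0,"y":0,"z":0.1,"turn":0},{"grip":1,"x":0,"y":0,"z":0,"turn":0}]';python3 -m crank '[{"grip":1,"x":0,"y":0,"z":0.1,"turn":0},{"grip":1,"x":0,"y":0,"z":0.08,"turn":0},{"grip":1,"x":0,"y":0,"z":0,"turn":0}]'
```

```text
clock: 62.95
ee_pos: [0.5854, -0.1668, 0.0982]
tcp_rot: [-0.0, 1.0, 0.024, -0.0]
force: [-0.7, 0.2, -1.0]
gripper_width: 0.0078
clock: 63.35
ee_pos: [0.5854, -0.1668, 0.0907]
tcp_rot: [-0.0, 1.0, 0.024, -0.0]
force: [0.3, 0.2, -0.0]
gripper_width: 0.008
clock: 63.65
ee_pos: [0.5855, -0.1668, 0.0864]
tcp_rot: [-0.0, 1.0, 0.024, -0.0]
force: [0.3, -0.4, 0.0]
gripper_width: 0.0077
```

```bash
python3 -m crank '[{"grip":1,"x":0,"y":0,"z":0.09,"turn":0},{"grip":1,"x":0,"y":0,"z":0.08,"turn":0},{"grip":1,"x":0,"y":0,"z":0,"turn":0}]';python3 -m crank '[{"grip":1,"x":0,"y":0,"z":0,"turn":-0.8},{"grip":1,"x":0,"y":0,"z":0,"turn":-0.8},{"grip":1,"x":0,"y":0,"z":0,"turn":-0.8},{"grip":1,"x":0,"y":0,"z":0,"turn":-0.8},{"grip":1,"x":0,"y":0,"z":0,"turn":0}]'
python3 - <<'E'
from lock import *
s=tool()[1]; print(s["force"].round(1),s["ft_torque"].round(2)); rows([.5856,-.1672,.081],-8)
f,Q,T,c=lookT("w29")
E
```

```text
clock: 63.95
ee_pos: [0.5855, -0.1668, 0.0821]
tcp_rot: [-0.0, 1.0, 0.024, -0.0]
force: [0.6, 0.7, -1.0]
gripper_width: 0.0078
clock: 64.45
ee_pos: [0.5857, -0.1673, 0.0824]
tcp_rot: [0.0, 0.982, 0.191, 0.0]
force: [0.0, -3.8, -3.5]
gripper_width: 0.0079
[ 0.  -3.8 -3.5] [-0.79 -0.02 -0.1 ]
pos [ 0.5857 -0.1673  0.0824] jaw -67.94 dworld ccw 59.94 turn units (tool z down: cw+) -9.99
shift units before turn [-0.003 -0.007  0.057] | after turn [ 0.005 -0.006  0.057] joints [-0.32  0.44  1.97 -0.    0.74  0.87] clock 64.45
```

View pics/w29.png

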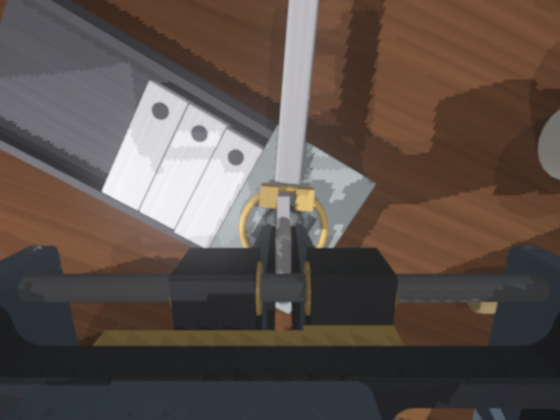

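```bash
python3 -m crank '[{"grip":1,"x":0,"y":0.02,"z":0.02,"turn":-0.8},{"grip":1,"x":0,"y":0,"z":0,"turn":-0.8},{"grip":1,"x":0,"y":0,"z":0,"turn":-0.8},{"grip":1,"x":0,"y":0,"z":0,"turn":-0.8},{"grip":1,"x":0,"y":0,"z":0,"turn":-0.8},{"grip":1,"x":0,"y":0,"z":0,"turn":-0.8},{"grip":1,"x":0,"y":0,"z":0,"turn":-0.8},{"grip":1,"x":0,"y":0,"z":0,"turn":-0.8},{"grip":1,"x":0,"y":0,"z":0,"turn":-0.8},{"grip":1,"x":0,"y":0,"z":0,"turn":-0.8},{"grip":1,"x":0,"y":0,"z":0,"turn":-0.8},{"grip":1,"x":0,"y":0,"z":0,"turn":-0.8}]'
python3 - <<'E'
from lock import *
s=tool()[1]; print(s["force"].round(1),s["ft_torque"].round(2)); rows([.5856,-.1672,.081],-8)
E
```

```text
clock: 65.7
ee_pos: [0.5865, -0.1678, 0.0823]
tcp_rot: [0.001, 0.768, 0.64, 0.0]
force: [1.4, -5.1, -0.8]
gripper_width: 0.0077
[ 1.4 -5.1 -0.8] [-1.11 -0.52 -0.22]
pos [ 0.5865 -0.1678  0.0823] jaw -10.4 dworld ccw 2.4 turn units (tool z down: cw+) -0.399
shift units before turn [ 0.019 -0.038  0.053] | after turn [ 0.02  -0.037  0.053] joints [-0.32  0.44  1.97 -0.    0.74 -0.14] clock 65.7
```

Now finish: to about jaw −3.5 (home plus play).

```bash
python3 -m crank '[{"grip":1,"x":-0.02,"y":0.02,"z":0.02,"turn":-0.4},{"grip":1,"x":0,"y":0,"z":0,"turn":-0.4},{"grip":1,"x":0,"y":0,"z":0,"turn":-0.3},{"grip":1,"x":0,"y":0,"z":0,"turn":0},{"grip":1,"x":0,"y":0,"z":0,"turn":0}]'
python3 - <<'E'
from lock import *
s=tool()[1]; print(s["force"].round(1),s["ft_torque"].round(2)); rows([.5856,-.1672,.081],-8)
f,Q,T,c=lookT("w30"); P=Q@T[:3,:3].T+T[:3,3]
def armang(P,f):
    q=P[0:160,200:380].reshape(-1,3); q=q[(q[:,2]>.0365)&(q[:,2]<.043)]
    a=[]
    for b in np.arange(-.125,-.02,.01):
        k=q[(q[:,1]>b)&(q[:,1]<b+.01)]
        if len(k)>10:a.append((b+.005,(k[:,0].min()+k[:,0].max())/2,k[:,0].max()-k[:,0].min()))
    a=np.array(a); print((a*1000).round(1).tolist()); m=a[:,2]<.024; p=np.polyfit(a[m,0],a[m,1],1); print("arm dir",90-np.degrees(np.arctan(p[0])))
armang(P,f)
E
```

```text
clock: 66.2
ee_pos: [0.5865, -0.1679, 0.0816]
tcp_rot: [0.0, 0.731, 0.682, 0.0]
force: [1.5, 0.0, 1.3]
gripper_width: 0.0079
[1.5 0.  1.3] [-0.17 -0.38 -0.07]
pos [ 0.5865 -0.1679  0.0816] jaw -3.99 dworld ccw -4.01 turn units (tool z down: cw+) 0.669
shift units before turn [ 0.027 -0.039  0.026] | after turn [ 0.024 -0.041  0.026] joints [-0.32  0.44  1.97  0.    0.74 -0.25] clock 66.2
[[-120.0, 595.5, 18.3], [-110.0, 596.9, 19.3], [-100.0, 598.1, 18.9], [-90.0, 600.1, 18.7], [-80.0, 601.6, 19.0], [-70.0, 603.1, 19.5], [-60.0, 604.9, 19.2], [-50.0, 606.4, 19.4], [-40.0, 608.1, 19.1], [-30.0, 609.9, 18.9]]
arm dir 80.85596213293024
```

View pics/w30.png

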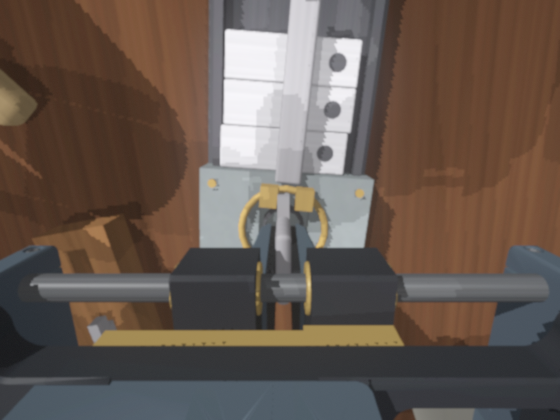

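```bash
python3 -m crank '[{"grip":1,"x":0,"y":0,"z":0,"turn":-0.1},{"grip":1,"x":0,"y":0,"z":0,"turn":0},{"grip":1,"x":0,"y":0,"z":0,"turn":0.4},{"grip":1,"x":0,"y":0,"z":0,"turn":0.1},{"grip":1,"x":0,"y":0,"z":-0.2,"turn":0},{"grip":1,"x":0,"y":0,"z":-0.4,"turn":0},{"grip":1,"x":0,"y":0,"z":-0.6,"turn":0},{"grip":1,"x":0,"y":0,"z":-0.8,"turn":0},{"grip":1,"x":0,"y":0,"z":-0.8,"turn":0},{"grip":1,"x":0,"y":0,"z":-0.8,"turn":0}]'; python3 -m crank '[{"grip":1,"x":0,"y":0,"z":0,"turn":-1},{"grip":1,"x":0,"y":0,"z":0,"turn":-1},{"grip":1,"x":0,"y":0,"z":0,"turn":0},{"grip":1,"x":0,"y":0,"z":0,"turn":0}]';python3 - <<'E'
from lock import *
rows([.4306,-.1977,.164],6.7)
f,Q,T,c=lookT("w31")
for v in (195,197,199,201): print((Q[v,281]*1000).round(1),(Q[v,284]*1000).round(1))
E
```

```text
clock: 67.25
ee_pos: [0.5863, -0.168, 0.1736]
tcp_rot: [0.0, 0.745, 0.667, 0.0]
force: [0.1, -0.8, -0.6]
gripper_width: 0.0079
clock: 67.65
ee_pos: [0.5863, -0.168, 0.1722]
tcp_rot: [0.0, 0.672, 0.741, 0.0]
force: [-1.3, 0.4, -0.6]
gripper_width: 0.0081
pos [ 0.5863 -0.168   0.1722] jaw 5.55 dworld ccw 1.15 turn units (tool z down: cw+) -0.191
shift units before turn [-0.581 -6.315  0.326] | after turn [-0.454 -6.325  0.326] joints [-0.32  0.3   1.94  0.    0.89 -0.41] clock 67.65
[26.7 -0.5 38.4] [26.5  1.5 38.9]
[26.1 -0.5 35.1] [26.6  1.5 32.9]
[25.  -0.5 34. ] [25.   1.5 33.9]
[23.5 -0.5 34.7] [23.6  1.5 34.2]
```

View pics/w31.png

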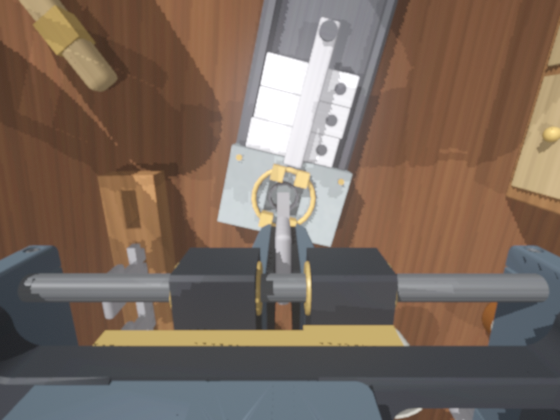

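Latch is home over the bars and stayed there. Now return the key.

```bash
python3 -m crank '[{"grip":1,"x":0,"y":-0.5,"z":0,"turn":-0.19},{"grip":1,"x":-0.05,"y":-1,"z":0,"turn":0},{"grip":1,"x":-0.1,"y":-1,"z":0,"turn":0},{"grip":1,"x":-0.1,"y":-1,"z":0,"turn":0},{"grip":1,"x":-0.1,"y":-1,"z":0,"turn":0},{"grip":1,"x":-0.1,"y":-1,"z":0,"turn":0},{"grip":1,"x":0,"y":-0.82,"z":0.3,"turn":0},{"grip":1,"x":0,"y":0,"z":0,"turn":0},{"grip":1,"x":0,"y":0,"z":0,"turn":0},{"grip":1,"x":0,"y":0,"z":0,"turn":0}]';python3 - <<'E'
from lock import *
rows([.4309,-.1978,.164],6.7)
E
```

```text
clock: 68.7
ee_pos: [0.4312, -0.1978, 0.1643]
tcp_rot: [0.0, 0.664, 0.748, 0.0]
force: [0.9, -0.8, -0.7]
gripper_width: 0.0077
pos [ 0.4312 -0.1978  0.1643] jaw 6.86 dworld ccw -0.16 turn units (tool z down: cw+) 0.026
shift units before turn [ 0.003 -0.012  0.011] | after turn [ 0.003 -0.012  0.011] joints [-0.48  0.11  2.21  0.    0.82 -0.6 ] clock 68.7
```

```bash
python3 -m crank '[{"grip":1,"x":0,"y":-0.01,"z":0.8,"turn":0.02},{"grip":1,"x":0,"y":0,"z":0.8,"turn":0},{"grip":1,"x":0,"y":0,"z":0.8,"turn":0},{"grip":1,"x":0,"y":0,"z":0.4,"turn":0},{"grip":1,"x":0,"y":0,"z":0,"turn":0}]';python3 -m crank '[{"grip":1,"x":0,"y":0,"z":0.2,"turn":0},{"grip":1,"x":0,"y":0,"z":0.2,"turn":0},{"grip":1,"x":0,"y":0,"z":0,"turn":0}]';python3 -m crank '[{"grip":1,"x":0,"y":0,"z":0.2,"turn":0},{"grip":1,"x":0,"y":0,"z":0.12,"turn":0},{"grip":1,"x":0,"y":0,"z":0,"turn":0},{"grip":1,"x":0,"y":0,"z":0,"turn":0}]'
```

```text
clock: 69.2
ee_pos: [0.4302, -0.1974, 0.093]
tcp_rot: [-0.001, 0.664, 0.748, -0.0]
force: [-0.4, -0.6, -1.0]
gripper_width: 0.0078
clock: 69.5
ee_pos: [0.4305, -0.1978, 0.0839]
tcp_rot: [0.0, 0.664, 0.747, 0.0]
force: [-0.7, -0.5, -0.8]
gripper_width: 0.0081
clock: 69.9
ee_pos: [0.4304, -0.1978, 0.0759]
tcp_rot: [-0.0, 0.664, 0.747, -0.0]
force: [-0.8, 0.7, -1.2]
gripper_width: 0.0077
```

```bash
python3 -m crank '[{"grip":0.85,"x":0,"y":0,"z":0.03,"turn":0},{"grip":0.85,"x":0,"y":0,"z":0,"turn":0},{"grip":0.5,"x":0,"y":0,"z":0,"turn":0},{"grip":0.5,"x":0,"y":0,"z":0,"turn":0},{"grip":0.5,"x":0,"y":0,"z":-0.5,"turn":0},{"grip":0.5,"x":0,"y":0,"z":-1,"turn":0},{"grip":0.5,"x":0,"y":0,"z":-1,"turn":0},{"grip":0.5,"x":0,"y":0,"z":-1,"turn":0},{"grip":0.5,"x":0,"y":0,"z":-1,"turn":0},{"grip":0.5,"x":0,"y":0,"z":-1,"turn":0},{"grip":0.5,"x":0,"y":0,"z":-1,"turn":0},{"grip":0.5,"x":0,"y":0,"z":0,"turn":0}]';python3 -m crank '[{"grip":0.5,"x":-1,"y":0,"z":0,"turn":0},{"grip":0.5,"x":-1,"y":0,"z":0,"turn":0},{"grip":0.5,"x":-1,"y":0,"z":0,"turn":0},{"grip":0.5,"x":-1,"y":0,"z":0,"turn":0},{"grip":0.5,"x":0,"y":0,"z":0,"turn":0},{"grip":0.5,"x":0,"y":0,"z":0,"turn":0}]'
python3 - <<'E'
from lock import *
f,Q,T,c=lookT("w32"); P=Q@T[:3,:3].T+T[:3,3]
f2,P2,_,_=cloud("top"); cv2.imwrite("pics/t32.png",f2)
E
```

```text
clock: 71.1
ee_pos: [0.4318, -0.1985, 0.2417]
tcp_rot: [0.003, 0.664, 0.747, 0.001]
force: [0.7, -0.1, 0.7]
gripper_width: 0.0455
clock: 71.7
ee_pos: [0.4417, -0.2969, 0.2374]
tcp_rot: [-0.0, 0.665, 0.747, 0.0]
force: [0.1, -0.0, -0.3]
gripper_width: 0.0457
```

View pics/w32.png

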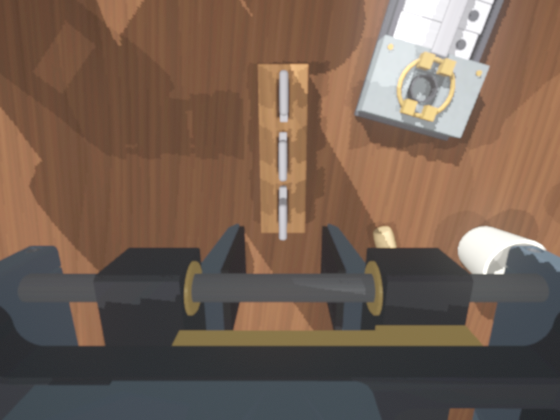

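View pics/t32.png

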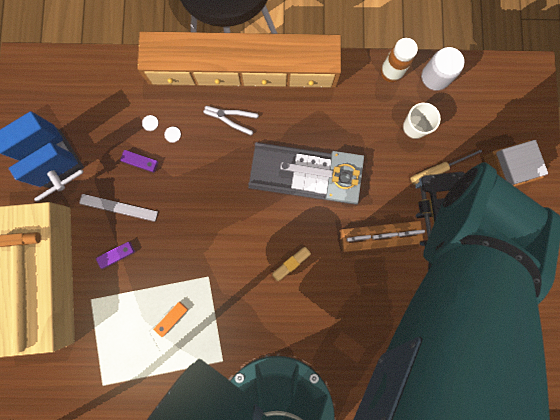

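Run:
```python
from lock import *
d=np.load("w32.npz"); Q,T=d["Q"],d["T"]; P=Q@T[:3,:3].T+T[:3,3]
for n,r in [("k1",(272,62,296,124)),("k2",(272,128,296,182)),("k3",(272,186,296,242))]: rect(P,r,(.06,.12),n)
rect(P,(250,55,315,235),(.026,.034),"rack")
f2,P2,_,_=cloud("top"); cv2.imwrite("pics/t33.png",cv2.resize(f2[130:215,240:375],None,fx=5.5,fy=5.5,interpolation=cv2.INTER_CUBIC))
```

```text
k1 386 c 430.8 -197.8 wh 7.7 38.8 a 6.6 mean [ 430.7 -197.5   96.3] zmax 99.0
k2 340 c 437.2 -261.1 wh 8.1 39.8 a 6.9 mean [ 437.3 -259.9   95.8] zmax 99.6
k3 302 c 445.1 -324.3 wh 7.6 39.6 a 7.1 mean [ 444.4 -321.1   94.3] zmax 99.4
rack 6213 c 437.2 -261.5 wh 56.2 199.4 a 6.7 mean [ 436.2 -253.3   29.2] zmax 33.3
```

View pics/t33.png

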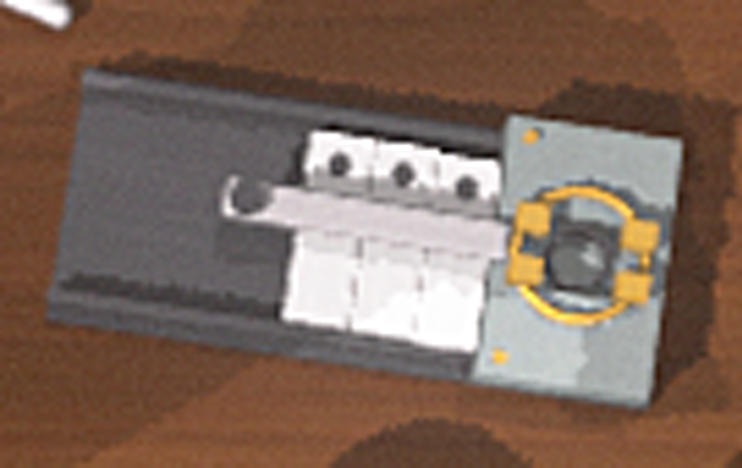

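All three keys stand at the right height in the rack, the bars are flush, and the latch is home. Handing in.

```bash
python3 -c "
from rig import env
print(env.job_done())"
```

```text
the job is handed in; nothing more can be done
None
```

The job is handed in at about 72 s on the clock, and my last checks show the end state as asked. No verdict comes back, so this rests on my own measurements.

**What I did:**
- The first key I tried (rack slot nearest the tray) turned the lock, so the other two never left the rack. I opened the latch to about 1.38 rad and put the key back.
- Three silver bars were present. I laid them crosswise and pushed each one flush until the force rose to about 30–40 N.
- I then locked the latch home with the same key and returned it to the rack.

**Last checks:**
- **Keys:** all three upright in their slots, tops at about 96–99 mm (expected 98 mm).
- **Bars:** flush with the housing and each other, with no gaps visible in the top and wrist pictures. The stopping positions while pushing were 30 mm apart, matching the bar width.
- **Latch:** measured about 1° off the tray axis, within about 0.3° of what I read before opening it.
- **Other objects:** the file, pliers, pot and look-alikes appear where they were, and the arm is clear of everything.

**One disagreement:** the top camera put the tray about 2–4 mm off from where the wrist camera did. I used the wrist camera and contact forces to place things.

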